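# Load two label spindles in order of use

### The arm

A 6-joint arm with a two-finger parallel gripper is mounted at the origin on a cart in front of the work surface, level with it; the furniture and walls round the work are solid. World frame = base frame: x ahead of the robot, y to its left, z up, the work surface at z = 0. Lengths are in mm, angles in rad, forces in N, time in s.
With the tool pointing down it reaches from about 350 to 975 mm from the base axis. Payload 7.1 kg.
Tool frame: the origin (TCP) lies between the finger pads; the fingertips stand 8 mm ahead of it and the grasp point (between the pads) lies 11 mm behind it (ctrl.tips_ahead is the distance from the TCP to the fingertips, in mm); y points along the fingers, z is the direction in which the jaws open and shut, and the axes are right-handed (so a half turn about y gives the same grasp; the last joint's range is limited). The gripper opens to 88 mm and grips with 3 to 60 N. Pads are 20 mm wide; open, the fingers measure 115 mm over their backs; the gripper's body (75 mm by 178 mm) begins 61 mm behind the grasp point.
Start: joints at [-1.314, 0.423, 1.63, -0, 1.089, -0.019], TCP at [170.216, -601.358, 230.675] pointing down, gripper open.
Joint ranges: [-3, 3], [-0.9, 2.11], [0.09, 2.58], [-1.31, 4.45], [0.11, 2.69], [-2.54, 2.54]. Speed limits (rad/s): [2.39, 2.39, 3.01, 3.14, 3.14, 3.14].

### API

Orientations are given as a rotation vector (axis times angle).
In Python, from workcell import ctrl gives the robot as it stands.
- The arm moves only by the shell command python3 -m creep 'ROWS'. ROWS is JSON, a list of rows, each an object of numbers: "tx", "ty", "tz": the shift along the world's x, y, z in mm; "rx", "ry", "rz": the turn, a rotation vector about the world's x, y, z in rad; "fingers": the closure in counts, from 0 (fully open) to 255 (shut). A call has 1 to 10 rows; each row is the pose to reach, as a shift and turn from the pose commanded when the call began; what a row does not reach only later rows make up. A row lasts 1/8 s, in which the tool goes at most 62.5 mm and 10.7 degrees, less where a joint would pass 70% of its speed; a pose out of reach is approached as far as the arm can. A call with a gripper value outside its range is refused whole. The fingers move at their own pace and stop on an object; the grip force is fixed at half the most. Time passes only in rows, so rows that repeat a pose let the fingers close. It gives the time, the measured TCP pose, the force and the opening at its end, in the units of the state.
- ctrl.get_obs(): the state, without advancing time (a new reading comes with each control period).
- ctrl.get_image(name): name is "scene" or "top" or "wrist"; returns a dict with "pixels" (384x512x3 uint8, blue, green, red), "intrinsics" (3x3 intrinsics, pixels), "rvec" (rotation vector, rad) and "tvec" (3), from world to camera coordinates, as OpenCV has them. Camera axes: x right, y down, z forward; pixel columns grow to the right and rows downward; lengths in mm; the calibration is good to about 2 mm. A picture is of the moment at which its call begins. There is no depth.
- ctrl.close_job(): hands the job in, once; it reports no verdict.
The state is a dict: "t": time; "qpos": joint angles; "qvel": joint speeds; "joint_torque": joint torques, N m; "ee_pos": TCP position; "orientation": TCP orientation; "ft_force": force on the tool from outside, world axes, zero at the start; "moment": the same for the moment, N m; "width": finger opening in mm.
Only numpy, scipy, OpenCV 4.12 (cv2) and the standard library are available. Lean on these libraries where they do the work, as an engineer would, in place of code of your own. Each camera call takes 0.05 s, during which the arm holds its last target.

### The job

Load the label rolls on the two spindles for the shift, so that the one needed first is on top: on the red spindle the big white roll at the bottom and the small yellow roll on top of it; on the black spindle the small blue roll at the bottom and the big green roll on top of it. Every roll goes over the post and lies flat on what is below it. Leave the stapler, the kitchen timer and the lidded cup where they are.

Things in the scene. Friction and masses are not known exactly. Their poses are not given: they have to be found in the camera images.
- red_spindle_seat (a point): Label spindle with a red base, fixed to the table: a round base 92 mm across and 8 mm thick with a plain steel post in its middle, 12 mm thick, which ends in a blunt cone 65 mm above the table (57 mm above the base). The point is the centre of the base's upper face, at the foot of the post, 8 mm above the table; z points up the post. A first roll rests on the base round the post, a second rests on the first, with its top standing 23 mm above the post's tip.
- black_spindle_seat (a point): Label spindle with a black base, fixed to the table: a round base 92 mm across and 8 mm thick with a plain steel post in its middle, 12 mm thick, which ends in a blunt cone 65 mm above the table (57 mm above the base). The point is the centre of the base's upper face, at the foot of the post, 8 mm above the table; z points up the post. A first roll rests on the base round the post, a second rests on the first, with its top standing 23 mm above the post's tip.
- white_roll_center (a point): Loose big white label roll, a ring of paper 66 mm in outside diameter and 40 mm high, with an open cardboard core 26 mm wide right through it; about 0.1 kg, stiff. It lies flat on the table with its hole upright. The point is the centre of the roll, half-way up (20 mm above its underside); z is the axis of the hole.
- green_roll_center (a point): Loose big green label roll, a ring of paper 66 mm in outside diameter and 40 mm high, with an open cardboard core 26 mm wide right through it; about 0.1 kg, stiff. It lies flat on the table with its hole upright. The point is the centre of the roll, half-way up (20 mm above its underside); z is the axis of the hole.
- yellow_roll_center (a point): Loose small yellow label roll, a ring of paper 54 mm in outside diameter and 40 mm high, with an open cardboard core 26 mm wide right through it; about 0.1 kg, stiff. It lies flat on the table with its hole upright. The point is the centre of the roll, half-way up (20 mm above its underside); z is the axis of the hole.
- blue_roll_center (a point): Loose small blue label roll, a ring of paper 54 mm in outside diameter and 40 mm high, with an open cardboard core 26 mm wide right through it; about 0.1 kg, stiff. It lies flat on the table with its hole upright. The point is the centre of the roll, half-way up (20 mm above its underside); z is the axis of the hole.
- stapler_center (a point): Bystander: red and black stapler, 147 x 37 x 48 mm, loose, left of the work, its length along its own x. The point is its centre, half-way up. Beyond it, from y = 0.16 to the left and x = 0.59 onwards, kitchen tools hang from a rack, their lower ends 0.63 m above the table: keep the wrist clear of them. Leave it alone.
- kitchen_timer_center (a point): Bystander: small pale kitchen timer, 30 x 74 x 66 mm, loose, standing behind the work. The point is its centre, half-way up. Leave it alone.
- deli_cup_center (a point): Bystander: cream lidded cup, 74 mm across and 68 mm high, loose, standing right of the work. The point is its centre, half-way up. Leave it alone.
Things that resemble listed ones, but are neither listed nor needed, are in the scene too. Leave any purple look-alike of the part that bears black_spindle_seat alone. There is more than one size of the part that bears green_roll_center; the job needs the smaller.

How it is judged:
By the outcome, as a careful person would: the job done as asked, in the order asked, and still so for the second after the job is handed in, with the robot touching nothing.
It also fails if it takes over 109 s, if anything falls off the work surface, if the arm or the gripper's body presses on something with over 40 N, if the wrist force passes 120 N, or if a joint passes its speed limit or range.

## Working session

There is one attempt and no reset: what is moved stays moved. The work goes in short steps, Python scripts to look and compute and a shell command to move; the robot and the scene stay as the last step left them, time stands still between calls to the robot, and variables do not carry over. Pictures are saved under pics/ and viewed, and the job is handed in when it is done.

```bash
ls; mkdir -p pics
python3 - <<'E'
from workcell import ctrl
import cv2
print(ctrl.get_obs())
for n in ["scene","top","wrist"]:
    im=ctrl.get_image(n); cv2.imwrite(f"pics/{n}0.png",im["pixels"])
    print(n,im["intrinsics"],im["rvec"],im["tvec"])
E
```

```text
pics
{'t': 0.0, 'qpos': array([-1.31401736e+00,  4.23827929e-01,  1.63069359e+00, -2.60626728e-05,
        1.08859486e+00, -1.89852531e-02]), 'qvel': array([-0.00050243, -0.00111081,  0.00136399,  0.00306933,  0.00083642,
       -0.00012068]), 'joint_torque': array([ 2.39177629e-03, -5.44615638e+01, -2.73668522e+01,  6.45225495e-02,
        2.28128023e-02, -1.28052275e-04]), 'ee_pos': array([ 170.06445271, -600.84913893,  229.90834134]), 'orientation': array([-0.28800563,  2.07548034, -2.07231827]), 'ft_force': array([-0.06868951, -0.84564413,  0.02428939]), 'moment': array([-0.02585726, -0.04485983,  0.02149207]), 'width': 87.96691278142384}
scene [[459.01749058   0.         255.58084151]
 [  0.         459.01749058 192.78483272]
 [  0.           0.           1.        ]] [ 0.72734985 -2.39645894  1.37611857] [ 460.58904838  183.99171382 1293.72251614]
top [[369.18487686   0.         254.58327588]
 [  0.         369.18487686 185.49167808]
 [  0.           0.           1.        ]] [ 2.20830967 -1.96933762  0.23368631] [ -46.36375823  568.10004495 1259.22537755]
wrist [[268.38359555   0.         254.08388934]
 [  0.         268.38359555 189.68404469]
 [  0.           0.           1.        ]] [-2.32449047  1.7578682   0.24407622] [-623.4341274   -33.27171232  390.25864045]
```

View pics/scene0.png

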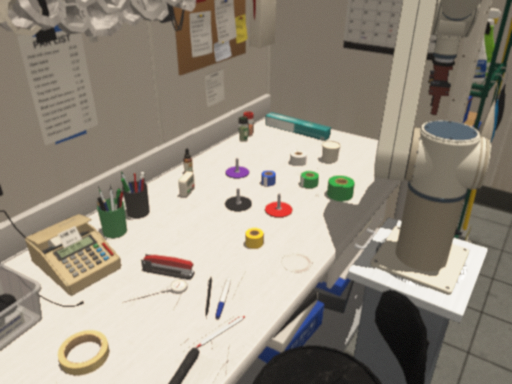

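View pics/top0.png

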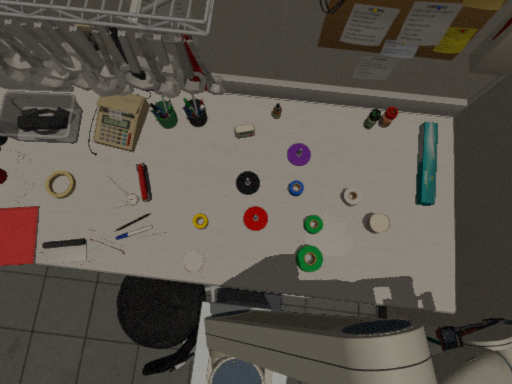

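View pics/wrist0.png

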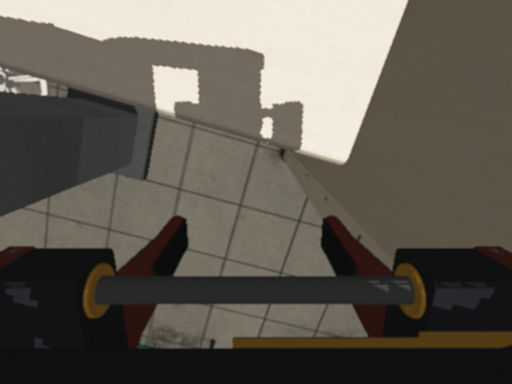

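The top view shows the black spindle at (248,183), red at (256,218) and purple decoy at (299,154). The blue roll is at (296,188), white at (352,197), small green at (313,224), large green decoy at (310,259), yellow at (201,221) and the cup at (378,222). I'll enlarge both views.

Run:
```python
import cv2
t=cv2.imread("pics/top0.png"); s=cv2.imread("pics/scene0.png")
def grid(im,x0,y0,w,h,k,fn):
    c=cv2.resize(im[y0:y0+h,x0:x0+w],None,fx=k,fy=k,interpolation=cv2.INTER_CUBIC)
    for x in range(x0-x0%10+10,x0+w,10): cv2.putText(c,str(x),((x-x0)*k,8),0,.3,(0,0,255));cv2.line(c,((x-x0)*k,10),((x-x0)*k,16),(0,0,255))
    for y in range(y0-y0%10+10,y0+h,10): cv2.putText(c,str(y),(0,(y-y0)*k+3),0,.3,(0,0,255));cv2.line(c,(22,(y-y0)*k),(28,(y-y0)*k),(0,0,255))
    cv2.imwrite(fn,c)
grid(t,185,140,130,100,6,"pics/t1.png")
grid(t,280,170,120,100,6,"pics/t2.png")
grid(s,215,130,150,120,5,"pics/s1.png")
```

```text
(no output)
```

View pics/t1.png

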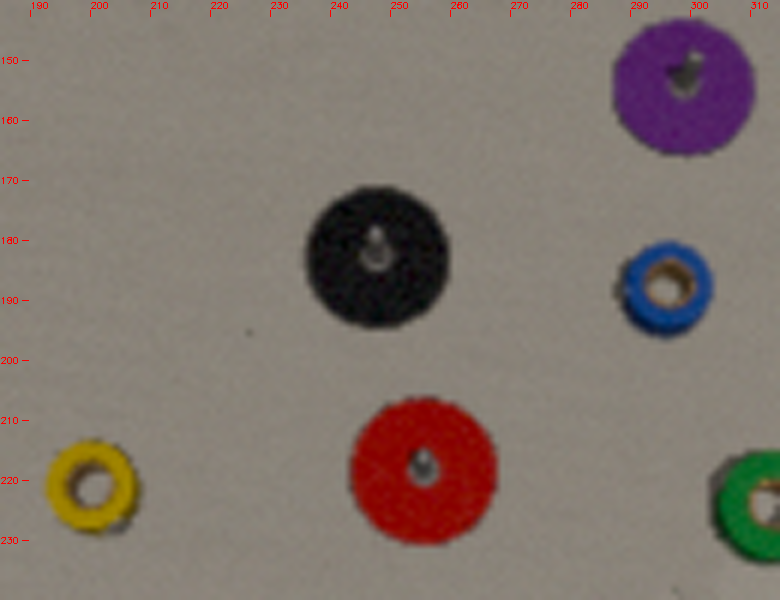

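View pics/t2.png

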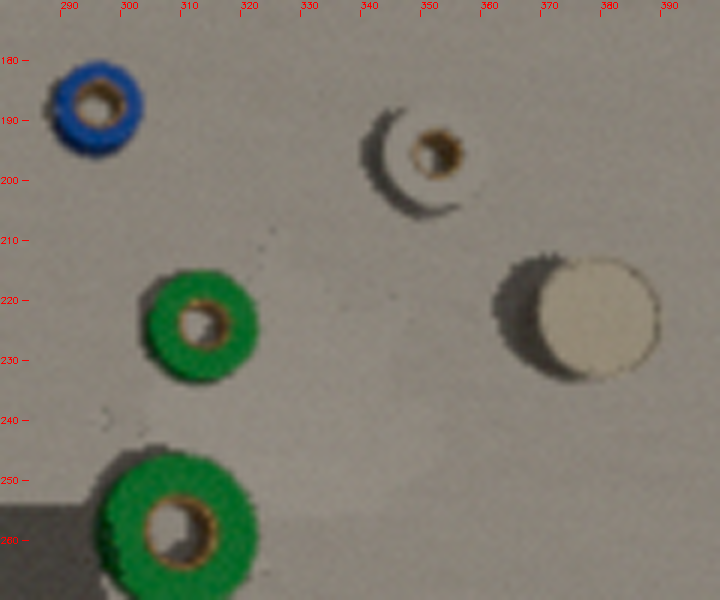

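View pics/s1.png

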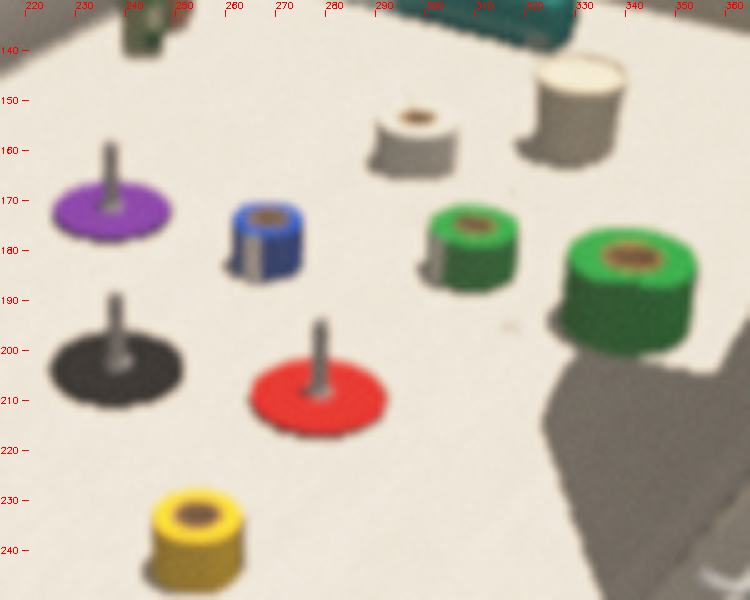

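```bash
cat > h.py <<'E'
import numpy as np, cv2
from workcell import ctrl
from scipy.optimize import least_squares
def cam(im):
    R=cv2.Rodrigues(np.array(im["rvec"],float))[0]; return np.array(im["intrinsics"]),R,np.array(im["tvec"],float).reshape(3)
def ray(c,uv):
    K,R,t=c; d=R.T@np.linalg.inv(K)@np.array([uv[0],uv[1],1.]); return -R.T@t,d/np.linalg.norm(d)
def plane(c,uv,z):
    o,d=ray(c,uv); return o+d*(z-o[2])/d[2]
def tri(obs):
    A=np.zeros((3,3));b=np.zeros(3);P=[]
    for c,uv in obs:
        o,d=ray(c,uv);M=np.eye(3)-np.outer(d,d);A+=M;b+=M@o;P.append((o,M))
    X=np.linalg.solve(A,b); return X,[float(np.linalg.norm(M@(X-o))) for o,M in P]
def proj(c,X):
    K,R,t=c; p=K@(R@np.asarray(X,float)+t); return p[:2]/p[2]
def crop(pix,x0,y0,w,h,k,fn):
    c=cv2.resize(pix[y0:y0+h,x0:x0+w],None,fx=k,fy=k,interpolation=cv2.INTER_CUBIC)
    for x in range(x0-x0%10+10,x0+w,10): cv2.putText(c,str(x),((x-x0)*k,8),0,.3,(0,0,255));cv2.line(c,((x-x0)*k,10),((x-x0)*k,16),(0,0,255))
    for y in range(y0-y0%10+10,y0+h,10): cv2.putText(c,str(y),(0,(y-y0)*k+3),0,.3,(0,0,255));cv2.line(c,(22,(y-y0)*k),(28,(y-y0)*k),(0,0,255))
    cv2.imwrite(fn,c)
E
python3 - <<'E'
from h import *
T=cam(ctrl.get_image("top"));S=cam(ctrl.get_image("scene"))
f=lambda p,k,x0,y0:((p[0]+.5)/k-.5+x0,(p[1]+.5)/k-.5+y0)
t1=lambda *p:f(p,6,185,140);t2=lambda *p:f(p,6,280,170);s1=lambda *p:f(p,5,215,130)
np.set_printoptions(precision=1,suppress=True)
for n,a,b,z in [("yel",t1(92,485),s1(198,515),40),("blue",t1(669,284),s1(269,217),40),("white",t2(437,154),s1(418,117),40),("green",t2(204,325),s1(475,225),40),("red",t1(423.5,471),s1(318,395),8),("black",t1(377.5,257),s1(117,367),8),("redtip",t1(423,450),s1(320,320),65),("blacktip",t1(375,229),s1(115,294),65),("cup",t2(599,317),s1(580,75),68)]:
    print(n,*tri([(T,a),(S,b)]),plane(T,a,z),plane(S,b,z))
W=ctrl.get_image("wrist");c=cam(W);o=ctrl.get_obs()
print("cam pos",-c[1].T@c[2],c[1],o["ee_pos"]); print(cv2.Rodrigues(o["orientation"])[0],o["t"])
E
```

```text
yel [425.8 199.8  36.3] [0.4718708439286717, 0.47187084392863815] [425.8 199.5  40. ] [422.5 204.   40. ]
blue [ 587.5 -132.9   38.5] [1.0992035835653657, 1.09920358356541] [ 588.1 -132.3   40. ] [ 584.8 -130.6   40. ]
white [ 580.  -339.8   38.4] [0.9324067039209193, 0.9324067039210492] [ 580.5 -339.1   40. ] [ 577.4 -337.    40. ]
green [ 459.9 -207.2   37.3] [0.9369556526628817, 0.93695565266284] [ 460.3 -206.4   40. ] [ 456.7 -202.8   40. ]
red [461.7   3.9   3.4] [0.47891265244176157, 0.47891265244192177] [461.4   4.1   8. ] [457.5  10.2   8. ]
black [593.   47.9   2.2] [0.9049823223351184, 0.9049823223350372] [592.4  48.1   8. ] [586.5  55.4   8. ]
redtip [464.1   4.1  60.3] [2.2464466791018696, 2.2464466791019215] [465.4   5.   65. ] [457.8  10.6  65. ]
blacktip [595.1  48.2  58.6] [2.3332670969642018, 2.333267096964501] [595.6  49.   65. ] [586.  57.  65.]
cup [ 487.6 -433.4   62.7] [0.5573721511426547, 0.557372151142728] [ 487.2 -431.4   68. ] [ 482.3 -422.5   68. ]
cam pos [ 240.6 -580.7  384. ] [[ 0.3 -1.  -0. ]
 [-0.9 -0.3  0.3]
 [-0.3 -0.1 -1. ]] [ 170.2 -601.2  230.4]
[[-1.  -0.   0.3]
 [-0.3  0.  -1. ]
 [-0.  -1.  -0. ]] 0.3
```

The triangulated tops come out at 36–39 mm for the rolls and 2–3 mm for the bases, slightly low but within a few mm of the text. Next I move over the white roll for a wrist-camera fix.

```bash
python3 -m creep '[{"tx":30,"ty":20,"rz":-0.05},{"tx":80,"ty":50,"rz":-0.12},{"tx":130,"ty":82,"rz":-0.2},{"tx":180,"ty":115,"rz":-0.28},{"tx":230,"ty":147,"rz":-0.28},{"tx":280,"ty":178,"rz":-0.28},{"tx":330,"ty":210,"rz":-0.28},{"tx":375,"ty":240,"rz":-0.28},{"tx":400,"ty":255,"rz":-0.28},{"tx":410,"ty":261,"rz":-0.28}]'
python3 - <<'E'
from h import *
o=ctrl.get_obs();print(o["t"],o["ee_pos"],cv2.Rodrigues(o["orientation"])[0].round(3))
im=ctrl.get_image("wrist");cv2.imwrite("pics/w1.png",im["pixels"]);c=cam(im)
print(proj(c,[580,-340,40]),-c[1].T@c[2],ctrl.get_obs()["ee_pos"])
E
```

```text
0.3 [ 170.17917351 -601.17849453  230.39829914] [[-0.962 -0.     0.272]
 [-0.272  0.001 -0.962]
 [-0.    -1.    -0.001]]
[  88.61876751 -370.65247369] [ 240.56153079 -580.69857112  384.10008639] [ 170.19111404 -601.24235711  230.47611028]schema error: expected keys tx, ty, tz, rx, ry, rz, fingers
```

View pics/w1.png

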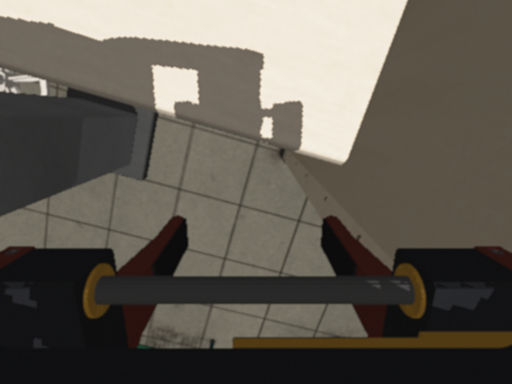

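All seven keys are needed in each row.

```bash
python3 -m creep '[{"tx":30,"ty":20,"tz":0,"rx":0,"ry":0,"rz":-0.05,"fingers":0},{"tx":80,"ty":50,"tz":0,"rx":0,"ry":0,"rz":-0.12,"fingers":0},{"tx":130,"ty":82,"tz":0,"rx":0,"ry":0,"rz":-0.2,"fingers":0},{"tx":180,"ty":115,"tz":0,"rx":0,"ry":0,"rz":-0.28,"fingers":0},{"tx":230,"ty":147,"tz":0,"rx":0,"ry":0,"rz":-0.28,"fingers":0},{"tx":280,"ty":178,"tz":0,"rx":0,"ry":0,"rz":-0.28,"fingers":0},{"tx":330,"ty":210,"tz":0,"rx":0,"ry":0,"rz":-0.28,"fingers":0},{"tx":375,"ty":240,"tz":0,"rx":0,"ry":0,"rz":-0.28,"fingers":0},{"tx":400,"ty":255,"tz":0,"rx":0,"ry":0,"rz":-0.28,"fingers":0},{"tx":410,"ty":261,"tz":0,"rx":0,"ry":0,"rz":-0.28,"fingers":0}]'
python3 - <<'E'
from h import *
o=ctrl.get_obs();print(o["t"],o["ee_pos"],cv2.Rodrigues(o["orientation"])[0].round(3))
im=ctrl.get_image("wrist");cv2.imwrite("pics/w1b.png",im["pixels"]);c=cam(im)
print(proj(c,[580,-340,40]),-c[1].T@c[2],ctrl.get_obs()["ee_pos"])
E
```

```text
t: 1.6
ee_pos: [581.4, -339.2, 230.5]
orientation: [-0.002, -2.22, 2.22]
ft_force: [0.0, 0.4, -0.1]
width: 87.9
1.6 [ 581.41118622 -339.19629058  230.45576714] [[-1.    -0.    -0.002]
 [ 0.002  0.    -1.   ]
 [ 0.    -1.    -0.   ]]
[255.13697728 173.43971862] [ 654.61036803 -338.96851939  384.14666155] [ 581.69726647 -339.15618343  230.46065534]
```

View pics/w1b.png

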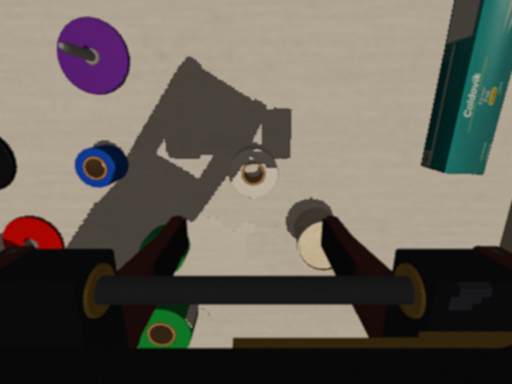

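The white roll sits centrally at about (254,174), where I predicted it. The blue hole is at about (96,168), and the cup at (320,245) is clear of the descent. I'll zoom in.

Run:
```python
from h import *
p=cv2.imread("pics/w1b.png"); a=p[140:205,215:295]; 
crop(p,215,140,80,65,9,"pics/w1c.png")
```

```text
(no output)
```

View pics/w1c.png

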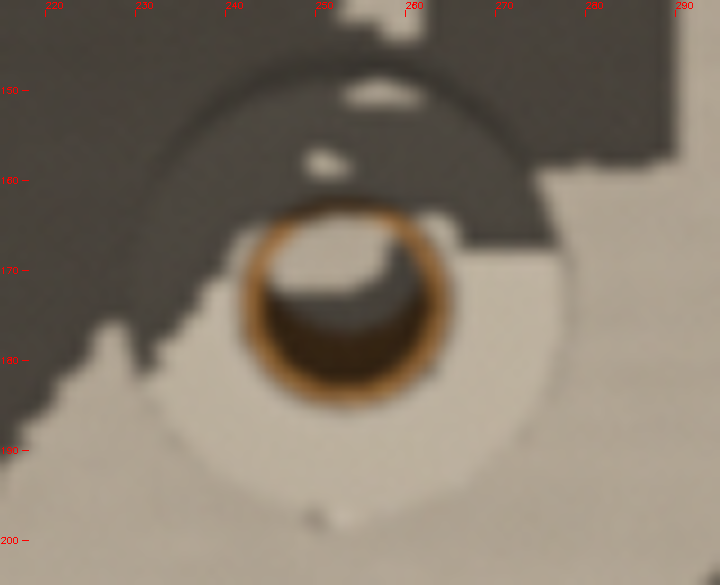

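Run:
```python
from h import *
im=ctrl.get_image("wrist");c=cam(im)
print("white",plane(c,(252.9,173.1),40),"blue",plane(c,(95.5,168),40)); 
S=cam(ctrl.get_image("scene"));T=cam(ctrl.get_image("top"))
print(tri([(c,(252.9,173.1)),(S,(298.2,153)),(T,(352.4,195.3))]))
print(ctrl.get_obs()["ee_pos"],ctrl.get_obs()["t"])
```

```text
white [ 580.80161569 -337.0083961    40.        ] blue [ 588.12769737 -131.94941978   40.        ]
(array([ 579.83073569, -338.38863057,   39.1003995 ]), [1.5809786036144364, 1.4681704445783172, 1.0371228902272231])
[ 579.31219344 -340.92844928  230.52274195] 1.8
```

```bash
python3 -m creep '[{"tx":0,"ty":2,"tz":-30,"rx":0,"ry":0,"rz":0,"fingers":0},{"tx":0,"ty":2,"tz":-80,"rx":0,"ry":0,"rz":0,"fingers":0},{"tx":0,"ty":2,"tz":-130,"rx":0,"ry":0,"rz":0,"fingers":0},{"tx":0,"ty":2,"tz":-165,"rx":0,"ry":0,"rz":0,"fingers":0},{"tx":0,"ty":2,"tz":-190,"rx":0,"ry":0,"rz":0,"fingers":0},{"tx":0,"ty":2,"tz":-205,"rx":0,"ry":0,"rz":0,"fingers":0},{"tx":0,"ty":2,"tz":-213,"rx":0,"ry":0,"rz":0,"fingers":0},{"tx":0,"ty":2,"tz":-214,"rx":0,"ry":0,"rz":0,"fingers":0}]'; python3 -m creep '[{"tx":0,"ty":0,"tz":0,"rx":0,"ry":0,"rz":0,"fingers":255},{"tx":0,"ty":0,"tz":0,"rx":0,"ry":0,"rz":0,"fingers":255},{"tx":0,"ty":0,"tz":0,"rx":0,"ry":0,"rz":0,"fingers":255},{"tx":0,"ty":0,"tz":0,"rx":0,"ry":0,"rz":0,"fingers":255},{"tx":0,"ty":0,"tz":0,"rx":0,"ry":0,"rz":0,"fingers":255},{"tx":0,"ty":0,"tz":0,"rx":0,"ry":0,"rz":0,"fingers":255}]'
```

```text
t: 2.8
ee_pos: [580.2, -338.8, 16.9]
orientation: [-0.005, -2.219, 2.219]
ft_force: [-0.2, 0.3, 0.5]
width: 87.9
t: 3.55
ee_pos: [580.7, -338.5, 17.4]
orientation: [-0.006, -2.219, 2.22]
ft_force: [-1.9, 0.8, 5.7]
width: 65.9
```

```bash
python3 -m creep '[{"tx":0,"ty":0,"tz":15,"rx":0,"ry":0,"rz":0,"fingers":255},{"tx":0,"ty":0,"tz":55,"rx":0,"ry":0,"rz":0,"fingers":255},{"tx":-10,"ty":20,"tz":100,"rx":0,"ry":0,"rz":0,"fingers":255},{"tx":-35,"ty":60,"tz":130,"rx":0,"ry":0,"rz":0,"fingers":255},{"tx":-60,"ty":105,"tz":140,"rx":0,"ry":0,"rz":0,"fingers":255},{"tx":-85,"ty":150,"tz":140,"rx":0,"ry":0,"rz":0,"fingers":255},{"tx":-110,"ty":195,"tz":140,"rx":0,"ry":0,"rz":0,"fingers":255},{"tx":-130,"ty":230,"tz":140,"rx":0,"ry":0,"rz":0,"fingers":255},{"tx":-140,"ty":248,"tz":140,"rx":0,"ry":0,"rz":0,"fingers":255},{"tx":-140,"ty":248,"tz":140,"rx":0,"ry":0,"rz":0,"fingers":255}]'
python3 - <<'E'
from h import *
im=ctrl.get_image("wrist");cv2.imwrite("pics/w2.png",im["pixels"]);c=cam(im)
o=ctrl.get_obs();print(o["t"],o["ee_pos"],o["width"],o["ft_force"])
print(proj(c,[461.5,4,8]),proj(c,[461.5,4,65]),proj(c,[593,48,65]))
E
```

```text
t: 4.8
ee_pos: [440.3, -89.9, 157.2]
orientation: [-0.004, -2.22, 2.221]
ft_force: [0.0, -0.1, -0.9]
width: 66.5
4.85 [441.16173755 -90.62687276 157.22584813] 66.10264991223391 [ 0.48252387 -0.03196914 -0.94065026]
[172.07385632 161.9825663 ] [154.12108623 172.3729172 ] [82.40926239 11.90785388]
```

View pics/w2.png

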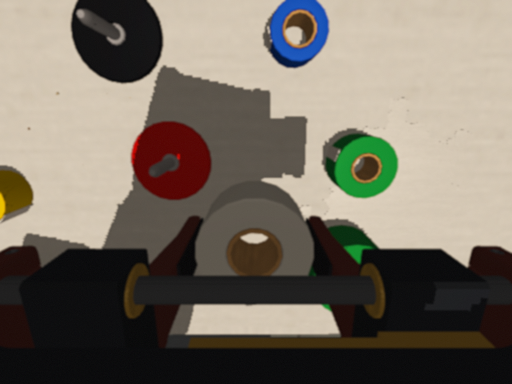

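The white roll is held at (255,252). Red base is centred near (171,160), with the post tip near (154,172). Black, blue and green are in view too, so I'll crop all of them for measurement.

Run:
```python
from h import *
p=cv2.imread("pics/w2.png")
crop(p,120,110,100,100,6,"pics/w2a.png")
crop(p,190,170,130,110,6,"pics/w2b.png")
crop(p,260,0,150,200,4,"pics/w2d.png")
crop(p,60,0,110,90,6,"pics/w2e.png")
```

```text
(no output)
```

View pics/w2a.png

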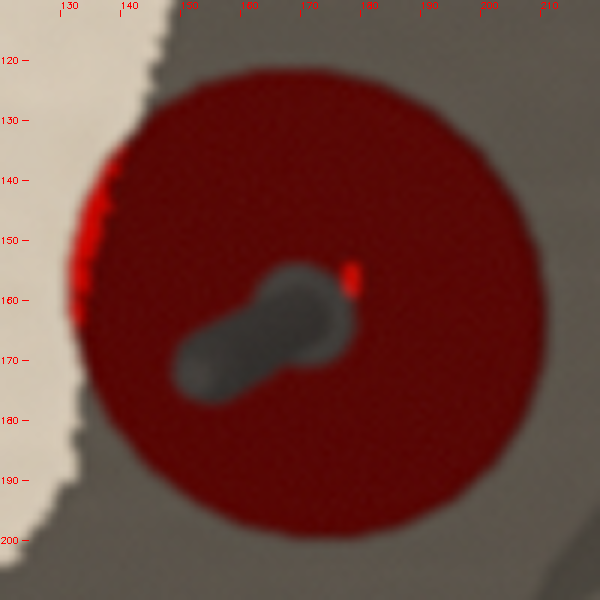

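View pics/w2b.png

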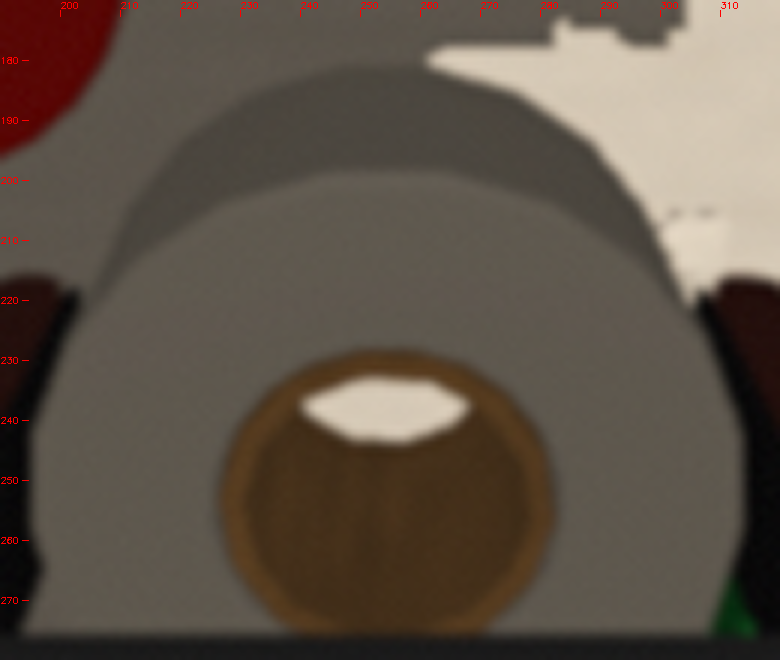

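View pics/w2d.png

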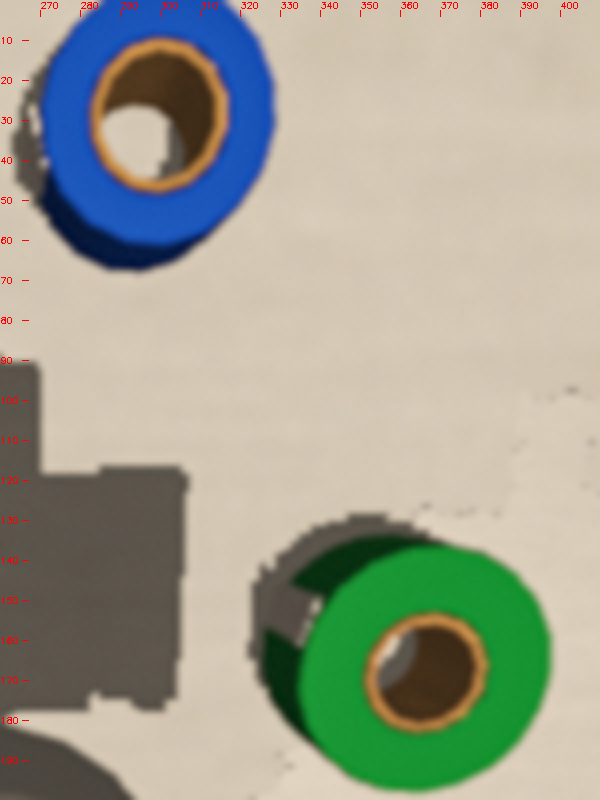

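View pics/w2e.png

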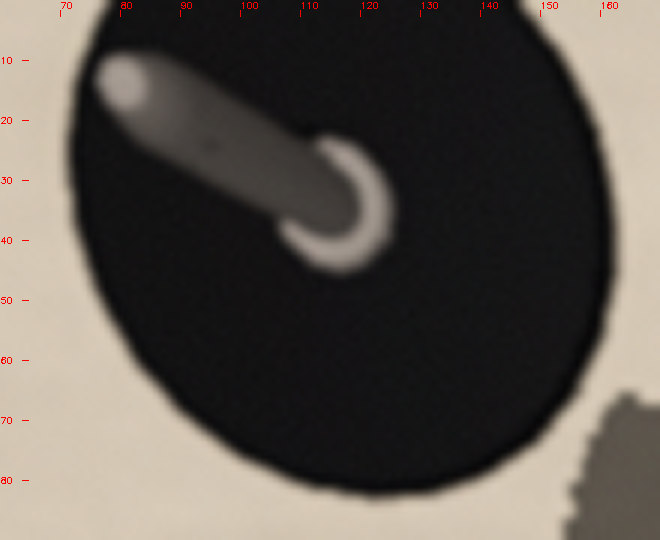

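Run:
```python
from h import *
np.set_printoptions(precision=1,suppress=True)
im=ctrl.get_image("wrist");c=cam(im)
for n,uv,z in [("redtip",(153,171.4),65),("redfoot",(170.3,162),9),("redbase",(170.9,160.1),8),("held",(253.9,253),180),("blue",(299.6,28.6),40),("green",(366.4,167.6),40),("btip",(79.6,13.3),65),("bfoot",(115.8,35.4),9)]:
    print(n,plane(c,uv,z))
T=cam(ctrl.get_image("top"))
for n,a,b in [("red base",(170.9,160.1),(255.2,218)),("green",(366.4,167.6),(313.6,223.8)),("blue",(299.6,28.6),(296.1,186.9))]: print(n,tri([(c,a),(T,b)]))
o=ctrl.get_obs();print(o["ee_pos"],o["t"])
```

```text
redtip [463.4   4.2  65. ]
redfoot [462.7   4.9   9. ]
redbase [464.7   4.4   8. ]
held [441.8 -90.  180. ]
blue [ 588.4 -131.5   40. ]
green [ 461.5 -205.3   40. ]
btip [593.1  49.6  65. ]
bfoot [591.5  48.5   9. ]
red base (array([463.2,   4.9,   3.6]), [1.151467322854815, 1.151467322854794])
green (array([ 460.7, -207.1,   36. ]), [0.023668614147482857, 0.023668614147452215])
blue (array([ 590.8, -133.1,   30.5]), [0.27360441498825805, 0.2736044149882588])
[441.5 -91.2 157. ] 4.95
```

```bash
python3 -m creep '[{"tx":8,"ty":30,"tz":0,"rx":0,"ry":0,"rz":0,"fingers":255},{"tx":16,"ty":70,"tz":0,"rx":0,"ry":0,"rz":0,"fingers":255},{"tx":21,"ty":90,"tz":-10,"rx":0,"ry":0,"rz":0,"fingers":255},{"tx":21.5,"ty":94.5,"tz":-30,"rx":0,"ry":0,"rz":0,"fingers":255},{"tx":21.5,"ty":94.5,"tz":-55,"rx":0,"ry":0,"rz":0,"fingers":255},{"tx":21.5,"ty":94.5,"tz":-75,"rx":0,"ry":0,"rz":0,"fingers":255},{"tx":21.5,"ty":94.5,"tz":-90,"rx":0,"ry":0,"rz":0,"fingers":255},{"tx":21.5,"ty":94.5,"tz":-95,"rx":0,"ry":0,"rz":0,"fingers":255},{"tx":21.5,"ty":94.5,"tz":-95,"rx":0,"ry":0,"rz":0,"fingers":255}]'
python3 - <<'E'
from h import *
im=ctrl.get_image("wrist");cv2.imwrite("pics/w3.png",im["pixels"])
im=ctrl.get_image("scene");crop(im["pixels"],215,130,150,120,5,"pics/s3.png")
E
```

```text
t: 6.08
ee_pos: [462.0, 3.9, 61.6]
orientation: [-0.005, -2.219, 2.219]
ft_force: [0.4, 0.4, -0.8]
width: 65.8
```

View pics/w3.png

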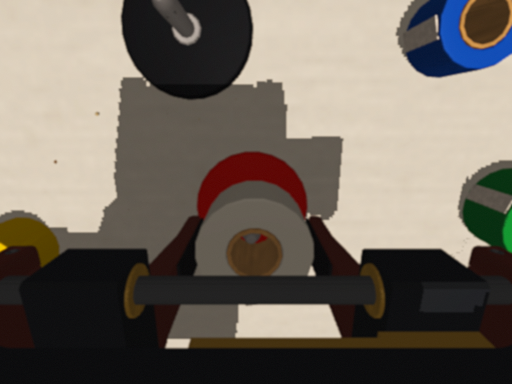

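View pics/s3.png

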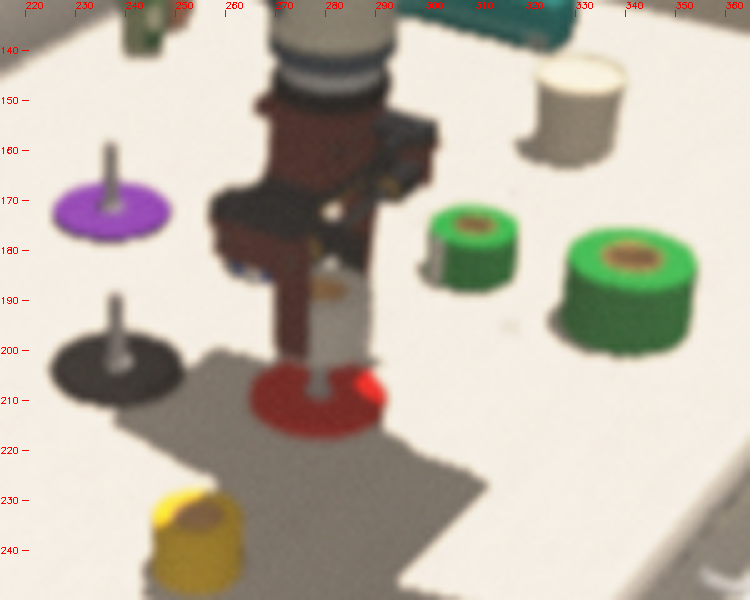

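The post has entered the hole and the force is nil. I'll lower and release.

```bash
python3 -m creep '[{"tx":0,"ty":0,"tz":-12,"rx":0,"ry":0,"rz":0,"fingers":255},{"tx":0,"ty":0,"tz":-26,"rx":0,"ry":0,"rz":0,"fingers":255},{"tx":0,"ty":0,"tz":-34,"rx":0,"ry":0,"rz":0,"fingers":255},{"tx":0,"ty":0,"tz":-36,"rx":0,"ry":0,"rz":0,"fingers":255},{"tx":0,"ty":0,"tz":-36,"rx":0,"ry":0,"rz":0,"fingers":255}]'; python3 -m creep '[{"tx":0,"ty":0,"tz":0,"rx":0,"ry":0,"rz":0,"fingers":0},{"tx":0,"ty":0,"tz":0,"rx":0,"ry":0,"rz":0,"fingers":0},{"tx":0,"ty":0,"tz":0,"rx":0,"ry":0,"rz":0,"fingers":0},{"tx":0,"ty":0,"tz":0,"rx":0,"ry":0,"rz":0,"fingers":0},{"tx":0,"ty":0,"tz":20,"rx":0,"ry":0,"rz":0,"fingers":0},{"tx":0,"ty":0,"tz":60,"rx":0,"ry":0,"rz":0,"fingers":0},{"tx":0,"ty":0,"tz":110,"rx":0,"ry":0,"rz":0,"fingers":0},{"tx":0,"ty":0,"tz":140,"rx":0,"ry":0,"rz":0,"fingers":0},{"tx":-5,"ty":20,"tz":150,"rx":0,"ry":0,"rz":0,"fingers":0},{"tx":-10,"ty":60,"tz":150,"rx":0,"ry":0,"rz":0,"fingers":0}]'
```

```text
t: 6.8
ee_pos: [461.0, 4.2, 25.5]
orientation: [-0.003, -2.219, 2.219]
ft_force: [-2.2, 0.9, 0.5]
width: 66.1
t: 8.05
ee_pos: [452.5, 64.1, 177.0]
orientation: [-0.011, -2.22, 2.219]
ft_force: [-0.6, -0.4, -0.2]
width: 87.8
```

```bash
python3 -m creep '[{"tx":-10,"ty":40,"tz":0,"rx":0,"ry":0,"rz":0,"fingers":0},{"tx":-20,"ty":80,"tz":0,"rx":0,"ry":0,"rz":0,"fingers":0},{"tx":-27,"ty":110,"tz":0,"rx":0,"ry":0,"rz":0,"fingers":0},{"tx":-27,"ty":120,"tz":0,"rx":0,"ry":0,"rz":0,"fingers":0},{"tx":-27,"ty":120,"tz":0,"rx":0,"ry":0,"rz":0,"fingers":0}]'
python3 - <<'E'
from h import *
im=ctrl.get_image("wrist");cv2.imwrite("pics/w4.png",im["pixels"]);c=cam(im)
print(proj(c,[425,200,40]),proj(c,[463,4.5,48]))
u=proj(c,[425,200,40]).astype(int)
crop(im["pixels"],max(0,u[0]-50),max(0,u[1]-45),100,90,6,"pics/w4a.png")
u=proj(c,[463,4.5,48]).astype(int)
crop(im["pixels"],min(412,u[0]-50),max(0,u[1]-45),100,90,6,"pics/w4b.png")
o=ctrl.get_obs();print(o["ee_pos"],o["t"])
E
```

```text
t: 8.68
ee_pos: [424.9, 184.2, 175.7]
orientation: [-0.004, -2.22, 2.22]
ft_force: [-0.3, 0.8, -0.0]
width: 87.7
[240.38289804 182.59701858] [426.66695901 148.59130538]
[424.83653075 183.71255168 175.60529638] 8.725
```

View pics/w4.png

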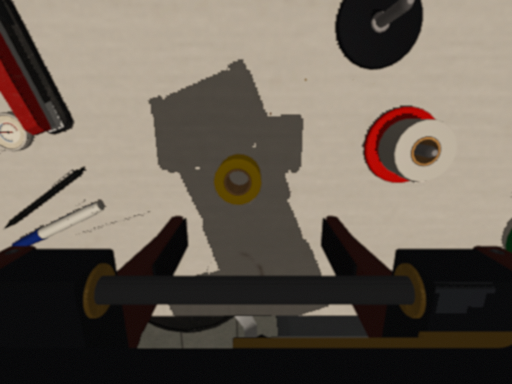

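View pics/w4a.png

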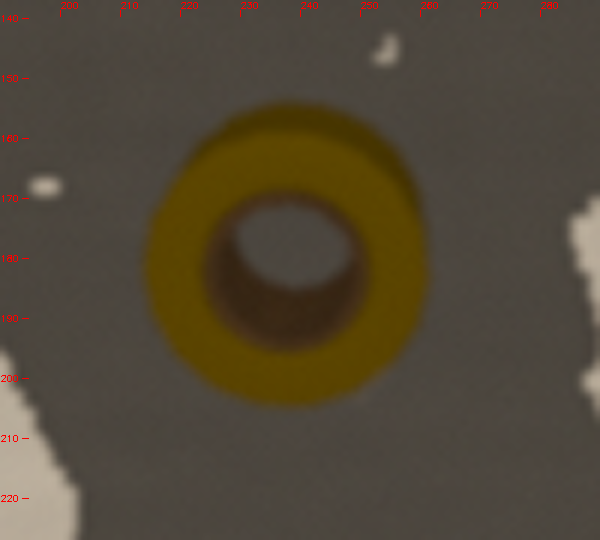

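View pics/w4b.png

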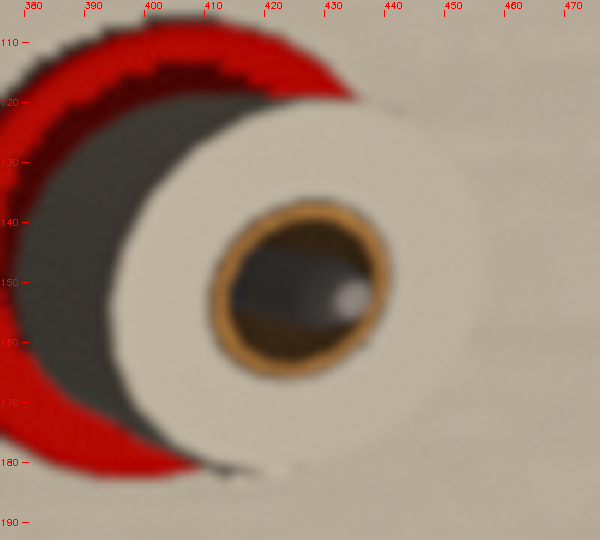

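Run:
```python
from h import *
np.set_printoptions(precision=1,suppress=True)
c=cam(ctrl.get_image("wrist"));T=cam(ctrl.get_image("top"))
print("yellow",plane(c,(237.4,181.8),40),tri([(c,(237.4,181.8)),(T,(199.9,220.4))]))
print("white",plane(c,(425.6,151),48),"tip",plane(c,(434.2,152.4),65))
o=ctrl.get_obs();print(o["ee_pos"],o["t"])
```

```text
yellow [425.9 202.7  40. ] (array([425.8, 201.4,  37.7]), [1.5389487411054905, 1.5389487411054792])
white [460.3   4.6  48. ] tip [461.2   6.8  65. ]
[424.9 183.3 175.6] 8.825
```

The white roll is seated on the red base. Yellow measures (426,202), 37.7 mm high. I'm picking it now.

```bash
python3 -m creep '[{"tx":1,"ty":10,"tz":-10,"rx":0,"ry":0,"rz":0,"fingers":0},{"tx":1,"ty":18,"tz":-40,"rx":0,"ry":0,"rz":0,"fingers":0},{"tx":1,"ty":18,"tz":-85,"rx":0,"ry":0,"rz":0,"fingers":0},{"tx":1,"ty":18,"tz":-125,"rx":0,"ry":0,"rz":0,"fingers":0},{"tx":1,"ty":18,"tz":-148,"rx":0,"ry":0,"rz":0,"fingers":0},{"tx":1,"ty":18,"tz":-158,"rx":0,"ry":0,"rz":0,"fingers":0},{"tx":1,"ty":18,"tz":-159,"rx":0,"ry":0,"rz":0,"fingers":0},{"tx":1,"ty":18,"tz":-159,"rx":0,"ry":0,"rz":0,"fingers":0}]'; python3 -m creep '[{"tx":0,"ty":0,"tz":0,"rx":0,"ry":0,"rz":0,"fingers":255},{"tx":0,"ty":0,"tz":0,"rx":0,"ry":0,"rz":0,"fingers":255},{"tx":0,"ty":0,"tz":0,"rx":0,"ry":0,"rz":0,"fingers":255},{"tx":0,"ty":0,"tz":0,"rx":0,"ry":0,"rz":0,"fingers":255},{"tx":0,"ty":0,"tz":0,"rx":0,"ry":0,"rz":0,"fingers":255},{"tx":0,"ty":0,"tz":0,"rx":0,"ry":0,"rz":0,"fingers":255},{"tx":0,"ty":0,"tz":0,"rx":0,"ry":0,"rz":0,"fingers":255}]'
```

```text
t: 9.82
ee_pos: [426.3, 202.4, 17.3]
orientation: [-0.006, -2.22, 2.219]
ft_force: [0.5, 0.7, 0.1]
width: 87.8
t: 10.7
ee_pos: [425.8, 202.2, 16.9]
orientation: [-0.005, -2.22, 2.219]
ft_force: [-0.7, -0.1, 5.3]
width: 53.3
```

Gripped at 53.3 mm. I lift and move to about (440,90), short of the spindle, to look.

```bash
python3 -m creep '[{"tx":0,"ty":0,"tz":15,"rx":0,"ry":0,"rz":0,"fingers":255},{"tx":0,"ty":0,"tz":55,"rx":0,"ry":0,"rz":0,"fingers":255},{"tx":0,"ty":-10,"tz":100,"rx":0,"ry":0,"rz":0,"fingers":255},{"tx":5,"ty":-40,"tz":135,"rx":0,"ry":0,"rz":0,"fingers":255},{"tx":12,"ty":-80,"tz":145,"rx":0,"ry":0,"rz":0,"fingers":255},{"tx":14,"ty":-105,"tz":145,"rx":0,"ry":0,"rz":0,"fingers":255},{"tx":14,"ty":-112,"tz":145,"rx":0,"ry":0,"rz":0,"fingers":255},{"tx":14,"ty":-112,"tz":145,"rx":0,"ry":0,"rz":0,"fingers":255}]'
python3 - <<'E'
from h import *
im=ctrl.get_image("wrist");cv2.imwrite("pics/w5.png",im["pixels"]);c=cam(im)
crop(im["pixels"],190,190,130,100,6,"pics/w5a.png")
u=proj(c,[462,4.5,48]).astype(int); print(u-50)
crop(im["pixels"],u[0]-50,u[1]-50,100,100,6,"pics/w5b.png")
o=ctrl.get_obs();print(o["ee_pos"],o["t"])
E
```

```text
t: 11.7
ee_pos: [439.4, 90.1, 161.8]
orientation: [-0.005, -2.219, 2.219]
ft_force: [1.1, 0.7, -0.6]
width: 53.5
[289 115]
[439.50677168  90.48122668 161.7004345 ] 11.75
```

View pics/w5a.png

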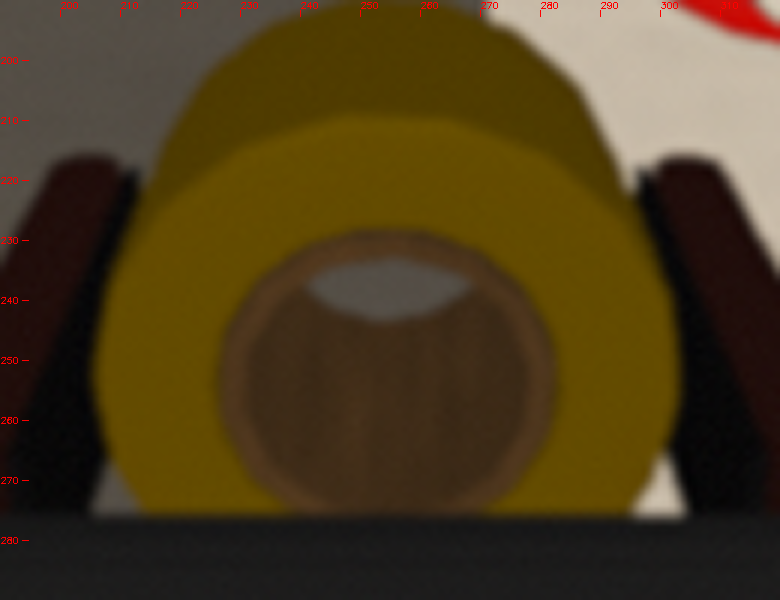

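View pics/w5b.png

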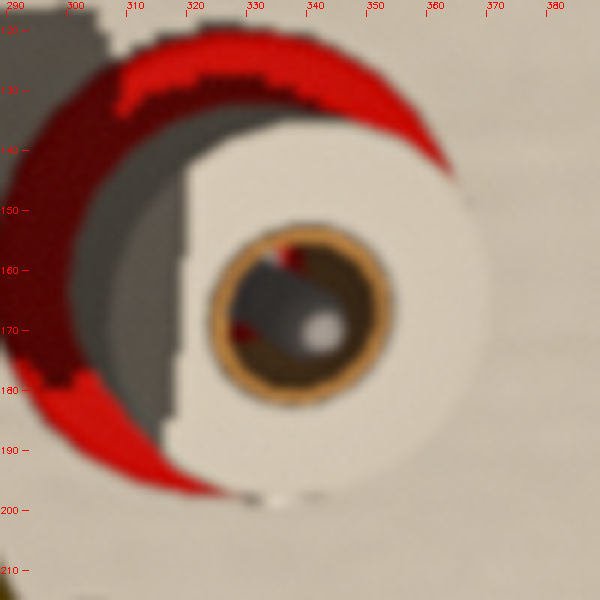

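Run:
```python
from h import *
np.set_printoptions(precision=1,suppress=True)
c=cam(ctrl.get_image("wrist"))
print("held",plane(c,(253.9,253),185),"white",plane(c,(339-.1,165.5),48),"tip",plane(c,(342.4,169.8),65))
o=ctrl.get_obs();print(o["ee_pos"],o["t"])
```

```text
held [440.5  91.  185. ] white [462.5   5.3  48. ] tip [461.5   7.1  65. ]
[439.6  90.7 161.6] 11.8
```

```bash
python3 -m creep '[{"tx":8,"ty":-30,"tz":0,"rx":0,"ry":0,"rz":0,"fingers":255},{"tx":16,"ty":-65,"tz":0,"rx":0,"ry":0,"rz":0,"fingers":255},{"tx":21,"ty":-82,"tz":-5,"rx":0,"ry":0,"rz":0,"fingers":255},{"tx":22,"ty":-85.5,"tz":-25,"rx":0,"ry":0,"rz":0,"fingers":255},{"tx":22,"ty":-85.5,"tz":-50,"rx":0,"ry":0,"rz":0,"fingers":255},{"tx":22,"ty":-85.5,"tz":-68,"rx":0,"ry":0,"rz":0,"fingers":255},{"tx":22,"ty":-85.5,"tz":-76,"rx":0,"ry":0,"rz":0,"fingers":255},{"tx":22,"ty":-85.5,"tz":-83,"rx":0,"ry":0,"rz":0,"fingers":255},{"tx":22,"ty":-85.5,"tz":-85,"rx":0,"ry":0,"rz":0,"fingers":255}]'
python3 - <<'E'
from h import *
im=ctrl.get_image("wrist");crop(im["pixels"],190,190,130,100,6,"pics/w6.png")
E
```

```text
t: 12.92
ee_pos: [461.8, 4.8, 76.6]
orientation: [-0.004, -2.22, 2.219]
ft_force: [-0.0, 0.5, -1.7]
width: 53.8
```

View pics/w6.png

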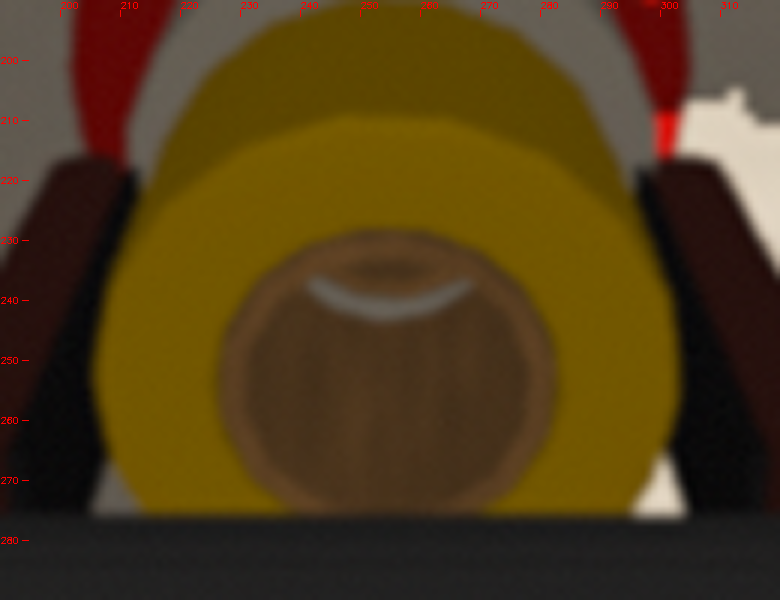

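No contact force, and the yellow and white holes line up. I'll finish lowering, release and retreat.

```bash
python3 -m creep '[{"tx":0,"ty":0,"tz":-5,"rx":0,"ry":0,"rz":0,"fingers":255},{"tx":0,"ty":0,"tz":-9,"rx":0,"ry":0,"rz":0,"fingers":255},{"tx":0,"ty":0,"tz":-11,"rx":0,"ry":0,"rz":0,"fingers":255},{"tx":0,"ty":0,"tz":-11,"rx":0,"ry":0,"rz":0,"fingers":255}]'; python3 -m creep '[{"tx":0,"ty":0,"tz":0,"rx":0,"ry":0,"rz":0,"fingers":0},{"tx":0,"ty":0,"tz":0,"rx":0,"ry":0,"rz":0,"fingers":0},{"tx":0,"ty":0,"tz":0,"rx":0,"ry":0,"rz":0,"fingers":0},{"tx":0,"ty":0,"tz":0,"rx":0,"ry":0,"rz":0,"fingers":0},{"tx":0,"ty":0,"tz":20,"rx":0,"ry":0,"rz":0,"fingers":0},{"tx":0,"ty":0,"tz":60,"rx":0,"ry":0,"rz":0,"fingers":0},{"tx":0,"ty":0,"tz":95,"rx":0,"ry":0,"rz":0,"fingers":0},{"tx":10,"ty":-10,"tz":110,"rx":0,"ry":0,"rz":0,"fingers":0},{"tx":40,"ty":-40,"tz":110,"rx":0,"ry":0,"rz":0,"fingers":0},{"tx":75,"ty":-75,"tz":110,"rx":0,"ry":0,"rz":0,"fingers":0}]'; python3 -m creep '[{"tx":25,"ty":-25,"tz":0,"rx":0,"ry":0,"rz":0,"fingers":0},{"tx":43,"ty":-45,"tz":0,"rx":0,"ry":0,"rz":0,"fingers":0},{"tx":43,"ty":-45,"tz":0,"rx":0,"ry":0,"rz":0,"fingers":0}]'
python3 - <<'E'
from h import *
im=ctrl.get_image("wrist");cv2.imwrite("pics/w7.png",im["pixels"]);c=cam(im)
u=proj(c,[588,-132,40]).astype(int); print(u-50)
crop(im["pixels"],u[0]-50,u[1]-50,100,100,6,"pics/w7a.png")
im=ctrl.get_image("scene");crop(im["pixels"],215,130,150,120,5,"pics/s7.png")
E
```

```text
t: 13.48
ee_pos: [461.6, 4.6, 65.5]
orientation: [-0.004, -2.219, 2.219]
ft_force: [0.1, -0.8, -1.0]
width: 53.2
t: 14.72
ee_pos: [537.4, -70.8, 176.3]
orientation: [-0.004, -2.22, 2.22]
ft_force: [0.8, 0.7, 0.5]
width: 87.9
t: 15.1
ee_pos: [580.5, -116.5, 175.5]
orientation: [-0.007, -2.219, 2.219]
ft_force: [0.3, 0.4, -0.1]
width: 87.7
[218 126]
```

View pics/w7.png

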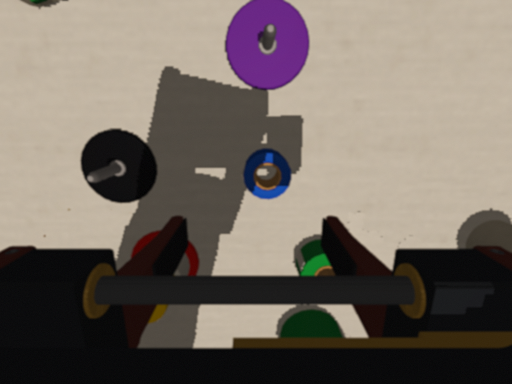

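View pics/w7a.png

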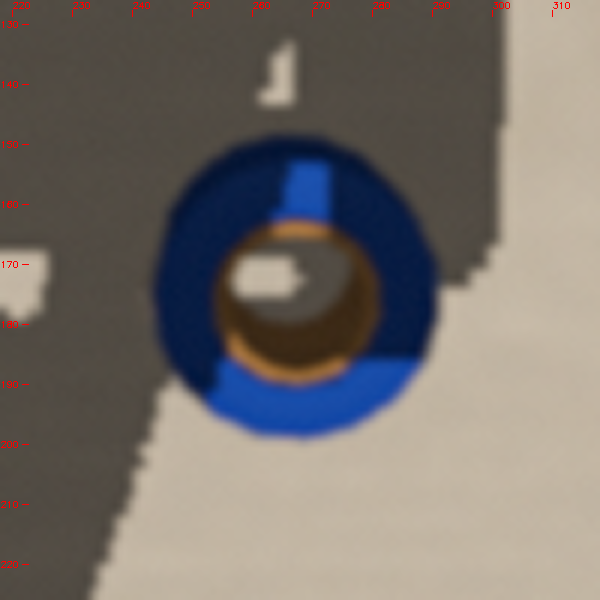

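View pics/s7.png

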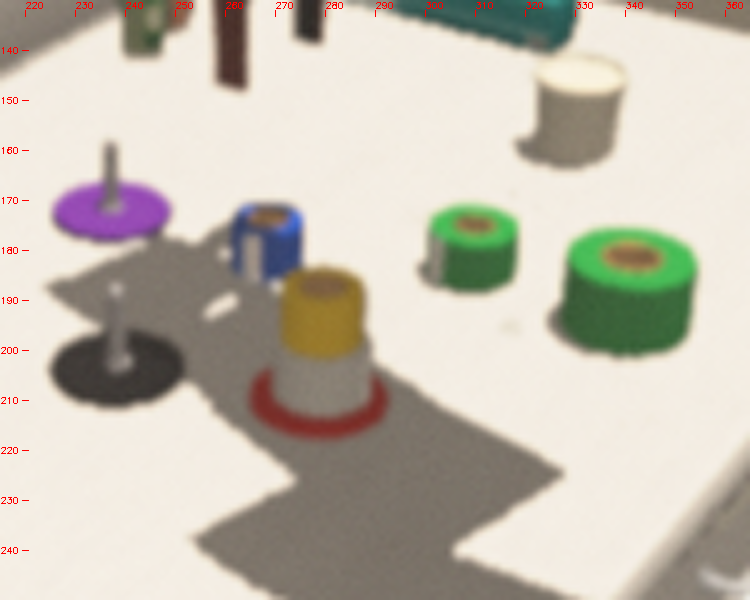

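Run:
```python
from h import *
np.set_printoptions(precision=1,suppress=True)
c=cam(ctrl.get_image("wrist"));T=cam(ctrl.get_image("top"))
print("blue",plane(c,(267.1,175.8),40),tri([(c,(267.1,175.8)),(T,(296.1,186.9))]))
o=ctrl.get_obs();print(o["ee_pos"],o["t"])
```

```text
blue [ 586.5 -128.8   40. ] (array([ 587.3, -130.3,   44.1]), [1.6844725054360026, 1.6844725054359642])
[ 578.8 -114.5  175.5] 15.3
```

```bash
python3 -m creep '[{"tx":4,"ty":-8,"tz":-10,"rx":0,"ry":0,"rz":0,"fingers":0},{"tx":7.5,"ty":-16,"tz":-40,"rx":0,"ry":0,"rz":0,"fingers":0},{"tx":7.5,"ty":-16,"tz":-85,"rx":0,"ry":0,"rz":0,"fingers":0},{"tx":7.5,"ty":-16,"tz":-125,"rx":0,"ry":0,"rz":0,"fingers":0},{"tx":7.5,"ty":-16,"tz":-148,"rx":0,"ry":0,"rz":0,"fingers":0},{"tx":7.5,"ty":-16,"tz":-157,"rx":0,"ry":0,"rz":0,"fingers":0},{"tx":7.5,"ty":-16,"tz":-159,"rx":0,"ry":0,"rz":0,"fingers":0},{"tx":7.5,"ty":-16,"tz":-159,"rx":0,"ry":0,"rz":0,"fingers":0}]'; python3 -m creep '[{"tx":0,"ty":0,"tz":0,"rx":0,"ry":0,"rz":0,"fingers":255},{"tx":0,"ty":0,"tz":0,"rx":0,"ry":0,"rz":0,"fingers":255},{"tx":0,"ty":0,"tz":0,"rx":0,"ry":0,"rz":0,"fingers":255},{"tx":0,"ty":0,"tz":0,"rx":0,"ry":0,"rz":0,"fingers":255},{"tx":0,"ty":0,"tz":0,"rx":0,"ry":0,"rz":0,"fingers":255},{"tx":0,"ty":0,"tz":0,"rx":0,"ry":0,"rz":0,"fingers":255},{"tx":0,"ty":0,"tz":0,"rx":0,"ry":0,"rz":0,"fingers":255}]'
```

```text
t: 16.3
ee_pos: [587.8, -131.5, 17.5]
orientation: [-0.006, -2.22, 2.22]
ft_force: [0.5, 0.7, 0.4]
width: 87.7
t: 17.18
ee_pos: [587.3, -131.4, 16.9]
orientation: [-0.005, -2.219, 2.219]
ft_force: [-1.8, 0.1, 4.5]
width: 54.4
```

```bash
python3 -m creep '[{"tx":0,"ty":0,"tz":15,"rx":0,"ry":0,"rz":0,"fingers":255},{"tx":0,"ty":0,"tz":55,"rx":0,"ry":0,"rz":0,"fingers":255},{"tx":0,"ty":10,"tz":100,"rx":0,"ry":0,"rz":0,"fingers":255},{"tx":-6,"ty":40,"tz":135,"rx":0,"ry":0,"rz":0,"fingers":255},{"tx":-14,"ty":75,"tz":145,"rx":0,"ry":0,"rz":0,"fingers":255},{"tx":-16,"ty":90,"tz":145,"rx":0,"ry":0,"rz":0,"fingers":255},{"tx":-16,"ty":91,"tz":145,"rx":0,"ry":0,"rz":0,"fingers":255},{"tx":-16,"ty":91,"tz":145,"rx":0,"ry":0,"rz":0,"fingers":255}]'
python3 - <<'E'
from h import *
im=ctrl.get_image("wrist");cv2.imwrite("pics/w8.png",im["pixels"]);c=cam(im)
crop(im["pixels"],190,190,130,100,6,"pics/w8a.png")
u=proj(c,[593,48.5,30]).astype(int); print(u-50)
crop(im["pixels"],u[0]-50,u[1]-50,100,100,6,"pics/w8b.png")
o=ctrl.get_obs();print(o["ee_pos"],o["t"])
E
```

```text
t: 18.18
ee_pos: [571.1, -40.9, 161.0]
orientation: [-0.004, -2.219, 2.219]
ft_force: [-0.2, -0.2, -1.7]
width: 54.2
[121 114]
[571.13051846 -41.12848054 161.01763315] 18.225
```

View pics/w8a.png

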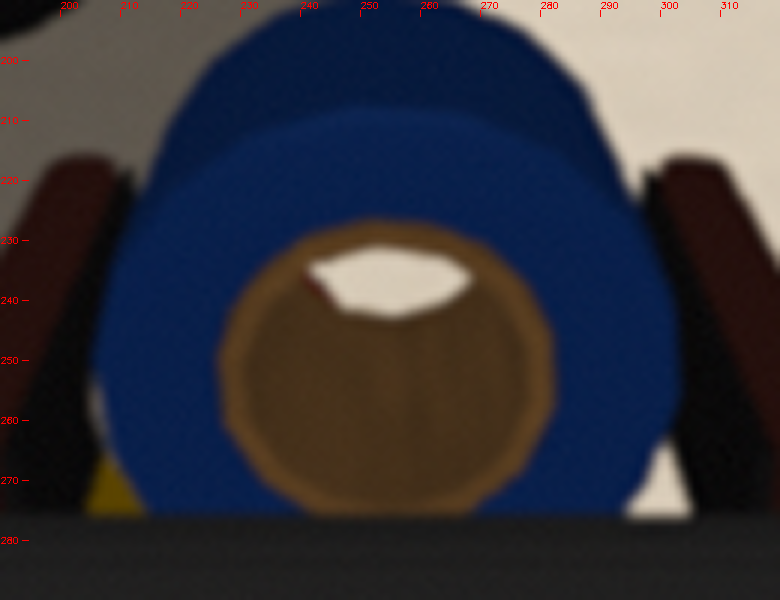

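View pics/w8b.png

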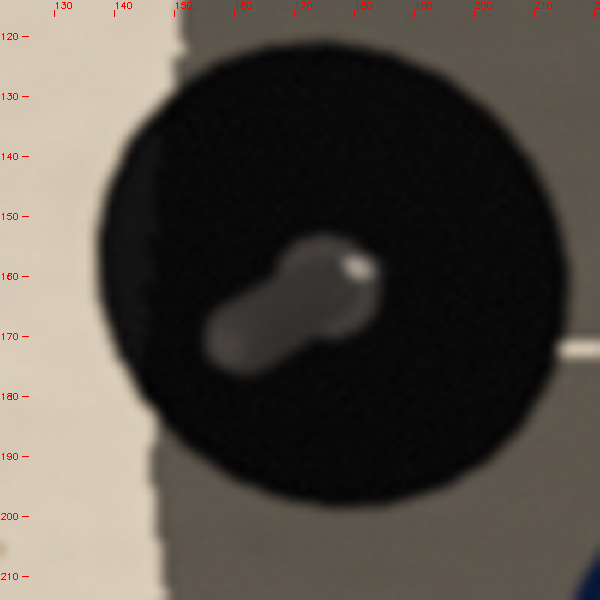

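Run:
```python
from h import *
np.set_printoptions(precision=1,suppress=True)
c=cam(ctrl.get_image("wrist"))
print("held",plane(c,(253.9,251.6),185),"tip",plane(c,(159.3,170.4),65),"foot",plane(c,(175.6,161.6),9),"base",plane(c,(176.1,159.3),8))
T=cam(ctrl.get_image("top")); print(tri([(c,(176.1,159.3)),(T,(247.5,182.4))]))
o=ctrl.get_obs();print(o["ee_pos"],o["t"])
```

```text
held [573.4 -40.6 185. ] tip [593.5  49.1  65. ] foot [592.2  49.5   9. ] base [594.7  49.    8. ]
(array([593.8,  49. ,   4.9]), [0.9680965251439151, 0.9680965251439028])
[571.1 -41.2 161.1] 18.325
```

```bash
python3 -m creep '[{"tx":8,"ty":30,"tz":0,"rx":0,"ry":0,"rz":0,"fingers":255},{"tx":16,"ty":70,"tz":0,"rx":0,"ry":0,"rz":0,"fingers":255},{"tx":20,"ty":86,"tz":-10,"rx":0,"ry":0,"rz":0,"fingers":255},{"tx":20.5,"ty":90,"tz":-30,"rx":0,"ry":0,"rz":0,"fingers":255},{"tx":20.5,"ty":90,"tz":-55,"rx":0,"ry":0,"rz":0,"fingers":255},{"tx":20.5,"ty":90,"tz":-72,"rx":0,"ry":0,"rz":0,"fingers":255},{"tx":20.5,"ty":90,"tz":-82,"rx":0,"ry":0,"rz":0,"fingers":255},{"tx":20.5,"ty":90,"tz":-90,"rx":0,"ry":0,"rz":0,"fingers":255},{"tx":20.5,"ty":90,"tz":-90,"rx":0,"ry":0,"rz":0,"fingers":255}]'
python3 - <<'E'
from h import *
im=ctrl.get_image("wrist");crop(im["pixels"],190,190,130,100,6,"pics/w9.png")
E
```

```text
t: 19.45
ee_pos: [591.6, 49.5, 71.4]
orientation: [-0.004, -2.219, 2.219]
ft_force: [-0.9, 0.6, -0.7]
width: 54.2
```

View pics/w9.png

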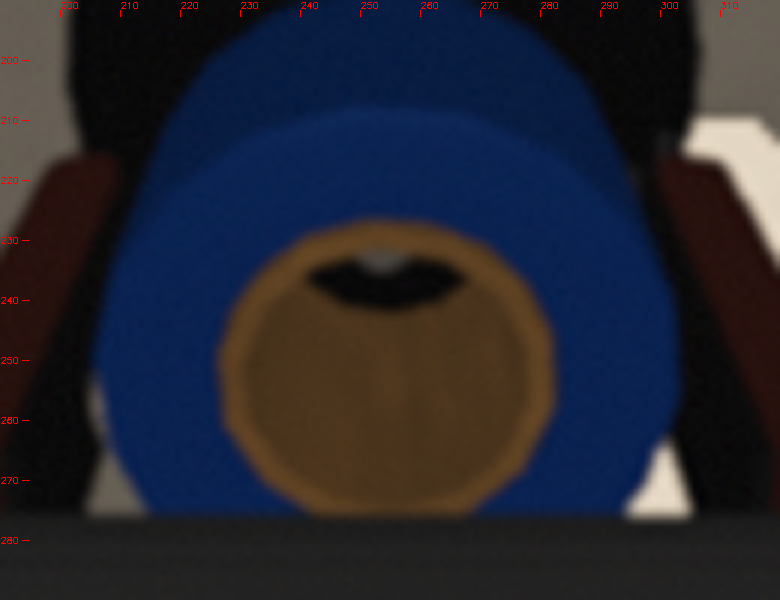

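The post's foot shows centred in the hole at about (252,234) with no force. I'll lower, release and go to green.

```bash
python3 -m creep '[{"tx":0,"ty":0,"tz":-15,"rx":0,"ry":0,"rz":0,"fingers":255},{"tx":0,"ty":0,"tz":-32,"rx":0,"ry":0,"rz":0,"fingers":255},{"tx":0,"ty":0,"tz":-42,"rx":0,"ry":0,"rz":0,"fingers":255},{"tx":0,"ty":0,"tz":-46,"rx":0,"ry":0,"rz":0,"fingers":255},{"tx":0,"ty":0,"tz":-46,"rx":0,"ry":0,"rz":0,"fingers":255}]'; python3 -m creep '[{"tx":0,"ty":0,"tz":0,"rx":0,"ry":0,"rz":0,"fingers":0},{"tx":0,"ty":0,"tz":0,"rx":0,"ry":0,"rz":0,"fingers":0},{"tx":0,"ty":0,"tz":0,"rx":0,"ry":0,"rz":0,"fingers":0},{"tx":0,"ty":0,"tz":0,"rx":0,"ry":0,"rz":0,"fingers":0},{"tx":0,"ty":0,"tz":20,"rx":0,"ry":0,"rz":0,"fingers":0},{"tx":0,"ty":0,"tz":60,"rx":0,"ry":0,"rz":0,"fingers":0},{"tx":0,"ty":0,"tz":110,"rx":0,"ry":0,"rz":0,"fingers":0},{"tx":0,"ty":0,"tz":145,"rx":0,"ry":0,"rz":0,"fingers":0},{"tx":-10,"ty":-25,"tz":150,"rx":0,"ry":0,"rz":0,"fingers":0},{"tx":-30,"ty":-70,"tz":150,"rx":0,"ry":0,"rz":0,"fingers":0}]'; python3 -m creep '[{"tx":-20,"ty":-40,"tz":0,"rx":0,"ry":0,"rz":0,"fingers":0},{"tx":-45,"ty":-85,"tz":0,"rx":0,"ry":0,"rz":0,"fingers":0},{"tx":-75,"ty":-130,"tz":0,"rx":0,"ry":0,"rz":0,"fingers":0},{"tx":-100,"ty":-165,"tz":0,"rx":0,"ry":0,"rz":0,"fingers":0},{"tx":-105,"ty":-175,"tz":0,"rx":0,"ry":0,"rz":0,"fingers":0},{"tx":-105,"ty":-175,"tz":0,"rx":0,"ry":0,"rz":0,"fingers":0}]'
python3 - <<'E'
from h import *
im=ctrl.get_image("wrist");cv2.imwrite("pics/w10.png",im["pixels"]);c=cam(im)
u=proj(c,[461,-206,40]).astype(int); print(u-50)
crop(im["pixels"],u[0]-50,u[1]-50,100,100,6,"pics/w10a.png")
im=ctrl.get_image("scene");crop(im["pixels"],215,130,150,120,5,"pics/s10.png")
print(ctrl.get_obs()["ee_pos"])
E
```

```text
t: 20.12
ee_pos: [591.6, 49.6, 25.4]
orientation: [-0.004, -2.219, 2.219]
ft_force: [-0.6, -0.3, -1.3]
width: 54.2
t: 21.38
ee_pos: [562.8, -20.2, 178.3]
orientation: [0.007, 2.22, -2.22]
ft_force: [-0.8, -0.1, -0.2]
width: 87.7
t: 22.12
ee_pos: [457.1, -195.7, 176.6]
orientation: [-0.008, -2.219, 2.22]
ft_force: [0.0, -0.8, -1.0]
width: 87.8
[213 129]
[ 457.57797231 -194.77512488  176.1767978 ]
```

View pics/w10.png

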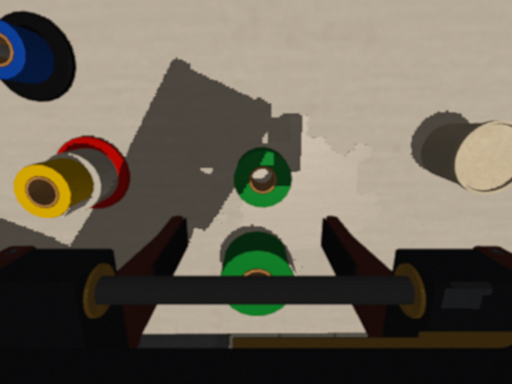

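View pics/w10a.png

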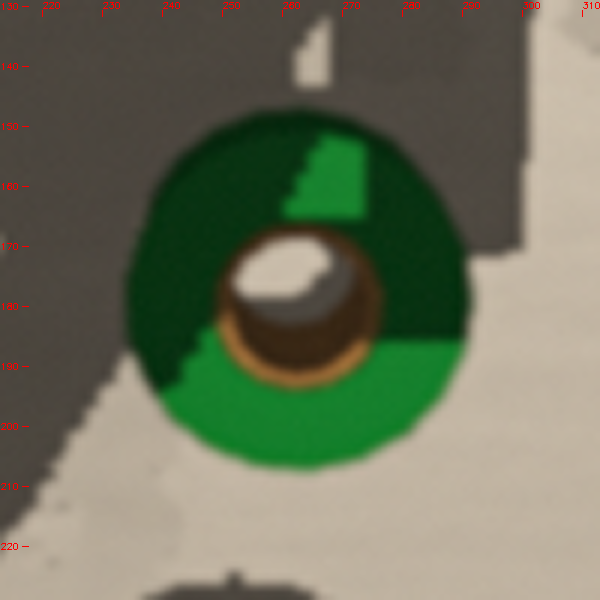

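View pics/s10.png

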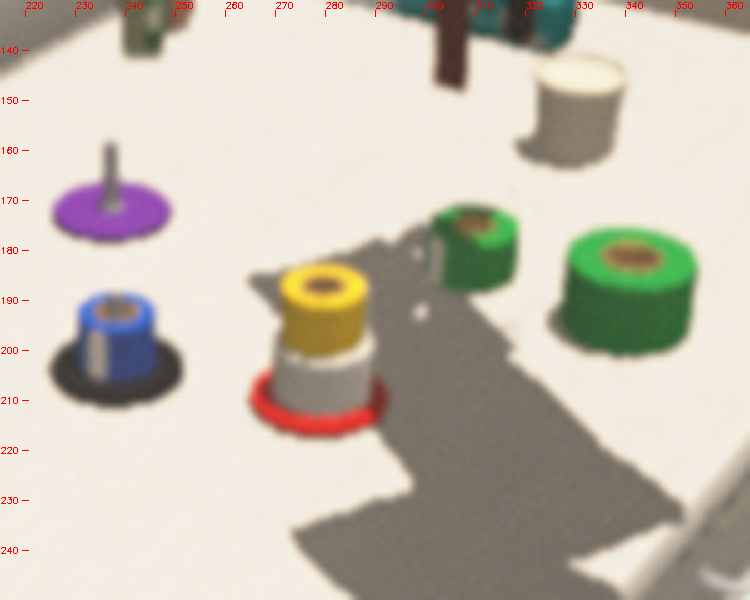

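Run:
```python
from h import *
np.set_printoptions(precision=1,suppress=True)
c=cam(ctrl.get_image("wrist"));T=cam(ctrl.get_image("top"))
print("green",plane(c,(262.6,179.6),40),tri([(c,(262.6,179.6)),(T,(313.6,223.8))]))
o=ctrl.get_obs();print(o["ee_pos"],o["t"])
```

```text
green [ 461.  -203.7   40. ] (array([ 460.5, -205.1,   39.9]), [1.442054348834789, 1.4420543488348838])
[ 457.5 -194.5  175.8] 22.325
```

```bash
python3 -m creep '[{"tx":2,"ty":-5,"tz":-10,"rx":0,"ry":0,"rz":0,"fingers":0},{"tx":3.5,"ty":-10,"tz":-40,"rx":0,"ry":0,"rz":0,"fingers":0},{"tx":3.5,"ty":-10,"tz":-85,"rx":0,"ry":0,"rz":0,"fingers":0},{"tx":3.5,"ty":-10,"tz":-125,"rx":0,"ry":0,"rz":0,"fingers":0},{"tx":3.5,"ty":-10,"tz":-148,"rx":0,"ry":0,"rz":0,"fingers":0},{"tx":3.5,"ty":-10,"tz":-157,"rx":0,"ry":0,"rz":0,"fingers":0},{"tx":3.5,"ty":-10,"tz":-159,"rx":0,"ry":0,"rz":0,"fingers":0},{"tx":3.5,"ty":-10,"tz":-159,"rx":0,"ry":0,"rz":0,"fingers":0}]'; python3 -m creep '[{"tx":0,"ty":0,"tz":0,"rx":0,"ry":0,"rz":0,"fingers":255},{"tx":0,"ty":0,"tz":0,"rx":0,"ry":0,"rz":0,"fingers":255},{"tx":0,"ty":0,"tz":0,"rx":0,"ry":0,"rz":0,"fingers":255},{"tx":0,"ty":0,"tz":0,"rx":0,"ry":0,"rz":0,"fingers":255},{"tx":0,"ty":0,"tz":0,"rx":0,"ry":0,"rz":0,"fingers":255},{"tx":0,"ty":0,"tz":0,"rx":0,"ry":0,"rz":0,"fingers":255}]'
```

```text
t: 23.32
ee_pos: [460.8, -205.5, 17.3]
orientation: [-0.006, -2.219, 2.22]
ft_force: [-0.3, -0.5, 0.6]
width: 88.0
t: 24.08
ee_pos: [460.5, -205.5, 17.2]
orientation: [-0.006, -2.219, 2.22]
ft_force: [-0.4, 0.8, 6.5]
width: 66.7
```

```bash
python3 -m creep '[{"tx":0,"ty":0,"tz":15,"rx":0,"ry":0,"rz":0,"fingers":255},{"tx":0,"ty":0,"tz":55,"rx":0,"ry":0,"rz":0,"fingers":255},{"tx":10,"ty":5,"tz":100,"rx":0,"ry":0,"rz":0,"fingers":255},{"tx":35,"ty":30,"tz":135,"rx":0,"ry":0,"rz":0,"fingers":255},{"tx":65,"ty":65,"tz":145,"rx":0,"ry":0,"rz":0,"fingers":255},{"tx":95,"ty":105,"tz":145,"rx":0,"ry":0,"rz":0,"fingers":255},{"tx":111,"ty":145,"tz":145,"rx":0,"ry":0,"rz":0,"fingers":255},{"tx":111.5,"ty":162,"tz":145,"rx":0,"ry":0,"rz":0,"fingers":255},{"tx":111.5,"ty":164.5,"tz":145,"rx":0,"ry":0,"rz":0,"fingers":255},{"tx":111.5,"ty":164.5,"tz":145,"rx":0,"ry":0,"rz":0,"fingers":255}]'
python3 - <<'E'
from h import *
im=ctrl.get_image("wrist");cv2.imwrite("pics/w11.png",im["pixels"]);c=cam(im)
crop(im["pixels"],190,190,130,100,6,"pics/w11a.png")
u=proj(c,[593,48.5,50]).astype(int); print(u-50)
crop(im["pixels"],u[0]-50,u[1]-50,100,100,6,"pics/w11b.png")
o=ctrl.get_obs();print(o["ee_pos"],o["t"])
E
```

```text
t: 25.32
ee_pos: [571.0, -41.6, 161.7]
orientation: [-0.004, -2.219, 2.219]
ft_force: [1.0, -0.6, -1.1]
width: 66.7
[114 117]
[571.16745476 -41.89233729 161.76284299] 25.375
```

View pics/w11a.png

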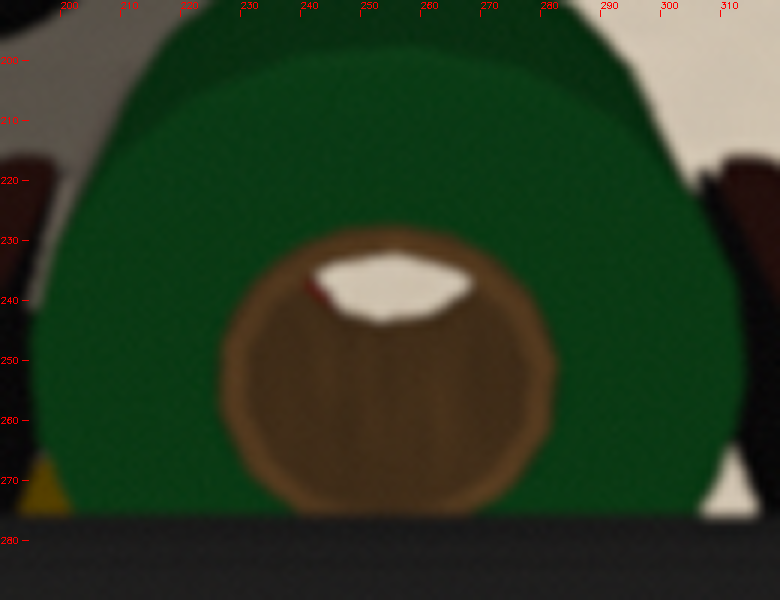

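View pics/w11b.png

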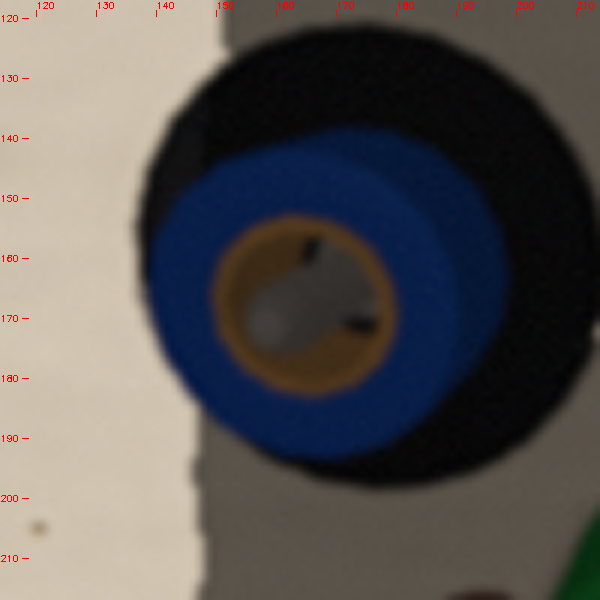

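Run:
```python
from h import *
np.set_printoptions(precision=1,suppress=True)
c=cam(ctrl.get_image("wrist"))
print("held",plane(c,(253.9,251.8),185),"tip",plane(c,(159.1,169.4),65),"blue",plane(c,(164.4,167.3),48))
o=ctrl.get_obs();print(o["ee_pos"],o["t"])
```

```text
held [572.9 -41.3 185. ] tip [594.4  48.7  65. ] blue [593.2  49.2  48. ]
[571.3 -42.  161.8] 25.425
```

Shift (+21,+90.3). The underside is now at about 145 mm and must reach 48.

```bash
python3 -m creep '[{"tx":8,"ty":30,"tz":0,"rx":0,"ry":0,"rz":0,"fingers":255},{"tx":16,"ty":70,"tz":0,"rx":0,"ry":0,"rz":0,"fingers":255},{"tx":20.5,"ty":87,"tz":-5,"rx":0,"ry":0,"rz":0,"fingers":255},{"tx":21,"ty":90.3,"tz":-25,"rx":0,"ry":0,"rz":0,"fingers":255},{"tx":21,"ty":90.3,"tz":-50,"rx":0,"ry":0,"rz":0,"fingers":255},{"tx":21,"ty":90.3,"tz":-68,"rx":0,"ry":0,"rz":0,"fingers":255},{"tx":21,"ty":90.3,"tz":-76,"rx":0,"ry":0,"rz":0,"fingers":255},{"tx":21,"ty":90.3,"tz":-83,"rx":0,"ry":0,"rz":0,"fingers":255},{"tx":21,"ty":90.3,"tz":-85,"rx":0,"ry":0,"rz":0,"fingers":255}]'
python3 - <<'E'
from h import *
im=ctrl.get_image("wrist");crop(im["pixels"],190,190,130,100,6,"pics/w12.png")
E
```

```text
t: 26.55
ee_pos: [592.8, 49.2, 76.6]
orientation: [-0.005, -2.219, 2.219]
ft_force: [0.3, -0.2, -1.3]
width: 67.0
```

View pics/w12.png

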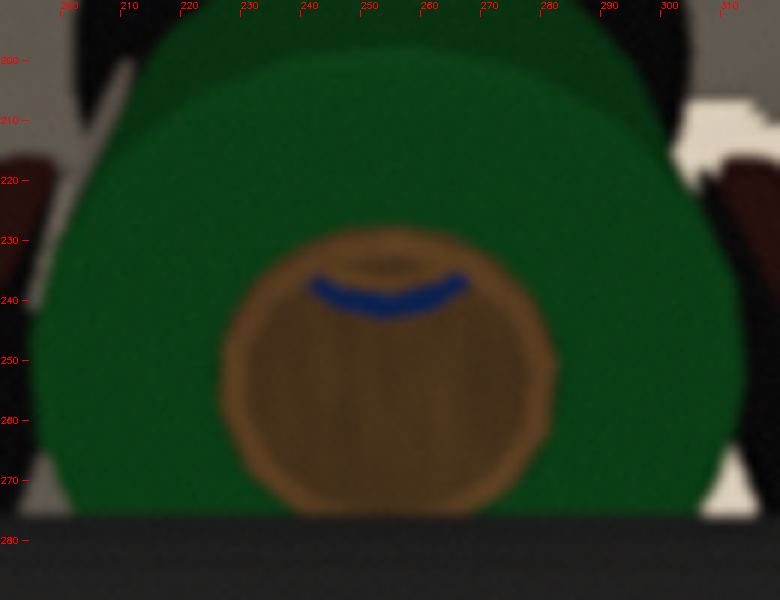

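The holes are aligned and there is no force. I'll finish, release, rise and back away to look.

```bash
python3 -m creep '[{"tx":0,"ty":0,"tz":-5,"rx":0,"ry":0,"rz":0,"fingers":255},{"tx":0,"ty":0,"tz":-9,"rx":0,"ry":0,"rz":0,"fingers":255},{"tx":0,"ty":0,"tz":-11,"rx":0,"ry":0,"rz":0,"fingers":255},{"tx":0,"ty":0,"tz":-11,"rx":0,"ry":0,"rz":0,"fingers":255}]'; python3 -m creep '[{"tx":0,"ty":0,"tz":0,"rx":0,"ry":0,"rz":0,"fingers":0},{"tx":0,"ty":0,"tz":0,"rx":0,"ry":0,"rz":0,"fingers":0},{"tx":0,"ty":0,"tz":0,"rx":0,"ry":0,"rz":0,"fingers":0},{"tx":0,"ty":0,"tz":0,"rx":0,"ry":0,"rz":0,"fingers":0},{"tx":0,"ty":0,"tz":20,"rx":0,"ry":0,"rz":0,"fingers":0},{"tx":0,"ty":0,"tz":60,"rx":0,"ry":0,"rz":0,"fingers":0},{"tx":0,"ty":0,"tz":110,"rx":0,"ry":0,"rz":0,"fingers":0},{"tx":-5,"ty":-10,"tz":135,"rx":0,"ry":0,"rz":0,"fingers":0},{"tx":-25,"ty":-50,"tz":140,"rx":0,"ry":0,"rz":0,"fingers":0},{"tx":-50,"ty":-95,"tz":140,"rx":0,"ry":0,"rz":0,"fingers":0}]';python3 -m creep '[{"tx":-25,"ty":-45,"tz":0,"rx":0,"ry":0,"rz":0,"fingers":0},{"tx":-50,"ty":-90,"tz":0,"rx":0,"ry":0,"rz":0,"fingers":0},{"tx":-60,"ty":-110,"tz":0,"rx":0,"ry":0,"rz":0,"fingers":0},{"tx":-60,"ty":-110,"tz":0,"rx":0,"ry":0,"rz":0,"fingers":0}]'
python3 - <<'E'
from h import *
im=ctrl.get_image("wrist");cv2.imwrite("pics/w13.png",im["pixels"]);c=cam(im)
im=ctrl.get_image("scene");crop(im["pixels"],215,130,150,120,5,"pics/s13.png")
cv2.imwrite("pics/scene13.png",im["pixels"])
im=ctrl.get_image("top");crop(im["pixels"],185,140,130,100,6,"pics/t13.png")
E
```

```text
t: 27.1
ee_pos: [592.7, 49.4, 65.5]
orientation: [-0.004, -2.219, 2.219]
ft_force: [-0.1, -0.3, -0.4]
width: 66.6
t: 28.35
ee_pos: [543.2, -46.2, 208.1]
orientation: [0.007, 2.22, -2.221]
ft_force: [0.1, -1.0, -0.3]
width: 87.9
t: 28.85
ee_pos: [482.4, -156.8, 207.0]
orientation: [-0.009, -2.218, 2.219]
ft_force: [0.4, 0.2, -0.5]
width: 87.5
```

View pics/w13.png

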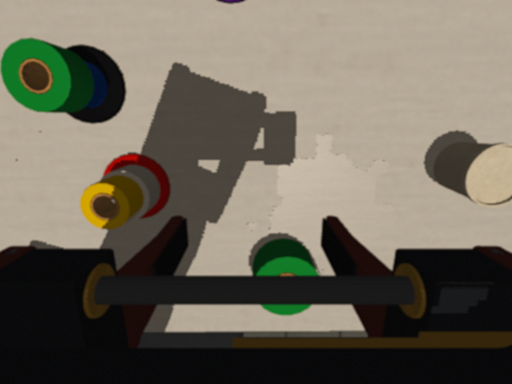

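View pics/s13.png

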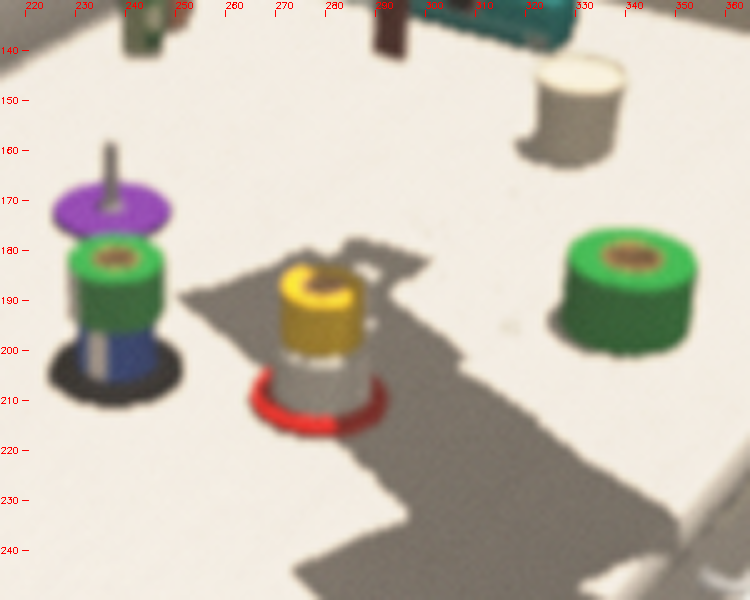

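View pics/t13.png

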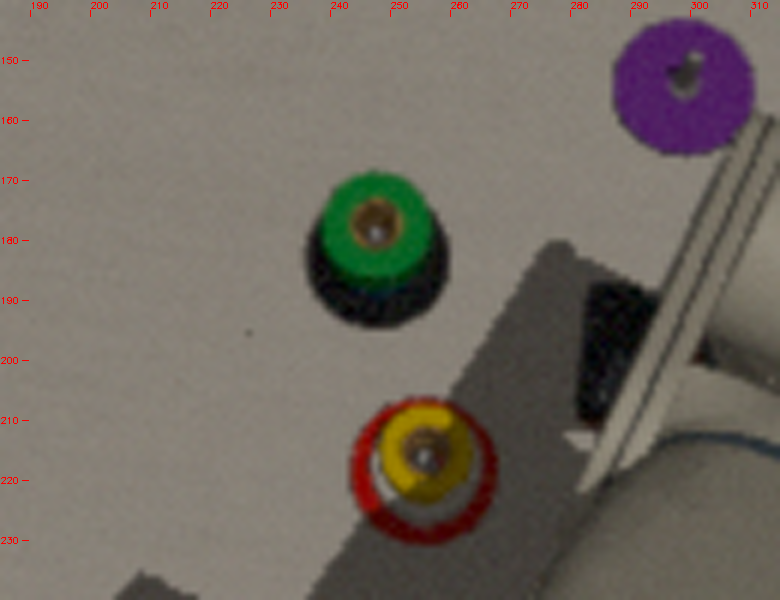

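View pics/scene13.png

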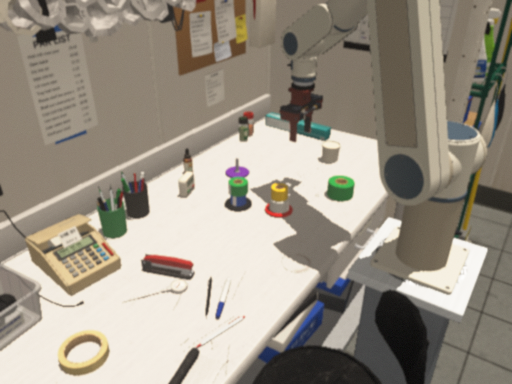

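Both stacks stand flat with a post in each hole, and the bystanders haven't moved. The arm is clear, so I'm handing in.

```bash
python3 -c "
from workcell import ctrl
print(ctrl.get_obs()['qvel'].round(3)); print(ctrl.close_job())"
```

```text
[ 0.011  0.009 -0.    -0.001 -0.001 -0.003]
the job is handed in; nothing more can be done
None
```

The job is done and handed in at about 29 s of the 109 s allowed. The red spindle has the big white roll at the bottom with the small yellow one on top. The black spindle has the small blue roll at the bottom with the smaller green one on top.

- **Final checks:** The scene, top and wrist pictures after the last release show both stacks standing flat, with a post visible in each top hole in the top view. The gripper was open and well clear. The stapler, timer, cup, purple spindle and larger green roll look to be where they started; I judged that by eye.
- **Forces:** The readings I took while lowering and releasing stayed under about 3 N, and the highest anywhere was about 6.5 N while closing on a roll.
- **Disagreements:** Single-view positions and the arm's own readings scattered by 1–3 mm. Measured heights were mostly 1–6 mm off the stated ones. One blue-roll fix, taken near the image edge, was 10 mm low (30.5 mm); a closer look gave 44 mm. All of this stayed inside the roughly 7 mm of play between post and core.
- **Refused command:** My first move command was refused for missing keys. Nothing moved.

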